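Fetch the relay from behind two tall parts and box it for test

ROBOT

A 7-joint arm with a two-finger parallel gripper is mounted at the origin on the work surface. World frame = base frame: x ahead of the robot, y to its left, z up, the work surface at z = 0. Lengths are in mm, angles in rad, forces in N, time in s.
With the tool pointing down it reaches from about 400 to 850 mm from the base axis. Payload 10.4 kg.
Tool frame: the origin (TCP) lies midway between the tips of the shut fingers; the grasp point (between the pads) lies bot.grip_depth behind it (bot.grip_depth is the distance from the TCP to the grasp point, in mm); z points along the fingers, y is the line along which they close (so a half turn about z gives the same grasp; the last joint's range is limited). The gripper opens to 85 mm and grips with 20 to 120 N. Pads are 22 mm wide; open, the fingers measure 114 mm over their backs; the gripper's body (76 mm by 85 mm) begins 54 mm behind the grasp point. The pads swing forward as they close: fully open they stand 13 mm farther back than shut.
Start: joints at [1.164, 0.332, -0.065, 1.46, 0.022, 1.35, -0.088], TCP at [234.052, -579.544, 231.338] pointing down, gripper open.
Joint ranges: [-2.6, 2.6], [-0.5, 2.12], [-1.47, 1.34], [0.16, 2.42], [-1.27, 4.41], [0.06, 2.06], [-2.6, 2.6]. Speed limits (rad/s): [2.22, 2.22, 2.79, 2.79, 3.14, 3.14, 3.14].

INTERFACE

Orientations are given as a rotation vector (axis times angle).
In Python, from bench import bot, imaging, close_job, finder gives the robot as it stands.
- The arm moves only by the shell command python3 -m inch 'ROWS' [FORCE]. ROWS is a JSON object whose one key "moves" holds a list of rows, each a list of 3 entries, a list of its own where there are three numbers: the shift along the tool's x, y, z in m, then the turn, a rotation vector about the tool's x, y, z in rad, then the closure, from -1 (fully open) to 1 (shut). In form: {"moves": [[[x, y, z], [wx, wy, wz], fingers], ...]}. A call has exactly 8 rows; each row shifts and turns the commanded pose from where the row before left it, along the tool's axes as they then stand; what a row does not reach is not made up. A row lasts 1/12 s, in which the tool goes at most 41.7 mm and 7.16 degrees, less where a joint would pass 70% of its speed; a pose out of reach is approached as far as the arm can. A call with a gripper value outside its range is refused whole. The fingers move at their own pace and stop on an object; FORCE is the grip in N (left out, the last holds). Time passes only in rows, so rows that do not move let the fingers close, or fill a call up. It gives the time, the measured TCP pose, the force, the opening and the grip force at its end, in the units of the state.
- bot.read_state(): the state, without advancing time (a new reading comes with each control period).
- imaging.grab_frame(name): name is "side" or "top" or "wrist"; returns a dict with "frame" (400x640x3 uint8, red, green, blue), "range_z" (400x640 float32, mm along the optical axis (not along the pixel's ray), 0 where there is no reading), "fx", "fy", "cx", "cy" (pixels), "world_to_cam" (4x4, takes a point from world to camera coordinates). Camera axes: x right, y down, z forward; pixel columns grow to the right and rows downward; lengths in mm; the calibration is good to about 2 mm. A picture is of the moment at which its call begins.
- close_job(): hands the job in; it is judged then, once.
Trained networks look in a picture, given as the dict that the camera call returned (one of the last four; its "shot" number tells which), for a name from the list of things; names that differ only in an ending like _2 or _b are one class to them, and where a whole thing is asked for, a point or a joint stands for the part that bears it (a point fixed in the world has none). Each returns a list of dicts, best first, with "p" (0 to 1); they miss things now and then, are a little off and sometimes report something else, mostly with a low value. They report only what shows in the picture. A call takes as long as a camera call.
- finder.find_in(picture, thing): "at" ([column, row] in pixels, amid what is visible of it).
- finder.regions_of(picture, thing): "pixels" (400x640 bool, what is visible of it) and "at" ([column, row] in pixels, amid what is visible of it).
The state is a dict: "time": time; "joints": joint angles; "dq": joint speeds; "tau": joint torques, N m; "ee_pos": TCP position; "orientation": TCP orientation; "force": force on the tool from outside, world axes, zero at the start; "ft_torque": the same for the moment, N m; "opening": finger opening in mm; "finger_force": force on a finger pad.
Only numpy, scipy, OpenCV 4.12 (cv2) and the standard library are available. Lean on these libraries where they do the work, as an engineer would, in place of code of your own. Each camera call takes 0.05 s, during which the arm holds its last target. There are 200 camera calls.

TASK

At the back of the open-fronted parts rack a plug-in relay sits behind two tall parts, a round capacitor and a square line filter. Leaving the relay where it is for now, stand both tall parts upright on the side tray, without shifting the heat sink that lies there or knocking a part over; then set the relay upright inside the test box and shut its hinged lid fully. With that done, put the capacitor and the filter back in the rack, each upright on the very spot where it stood at the start.

Things in the scene. Friction and masses are not known exactly. Their poses are not given: they have to be found in the camera images.
- rack: Fixed aluminium parts rack, 160 (x) by 190 (y) mm. Origin: centre of underside. Base plate 6 mm; 4 mm walls 40 mm high at back (+x) and sides, front (-x) open. Relay at about x +35, y 0 mm; the tall parts in front of it at x -22, y +42 and -42 (either way round). In the back corners (x +35, y +-78) a black terminal block and a white fuse holder, 18 mm wide, up to 16 mm tall.
- tray: Fixed flat blue plastic tray, the side area, 250 (x) by 140 (y) mm. Origin: centre of its underside. Floor 4 mm above the origin, rim 4 mm wide and 14 mm high all round. A heat sink lies near its -x end; the rest is free.
- testbox: Fixed grey test box, 160 (x) by 160 (y) by 70 mm high, open on top under its hinged lid. Origin: centre of its underside. Walls 4 mm, inner floor 4 mm above the origin. Empty at the start. The hinge of the lid runs along y at x +80 mm, z +70.5 mm (its +x rim).
- lid (a joint): Opening angle of the test box's flat grey lid (160 by 160 by 8 mm, 0.15 kg): 0 shut, growing as its -x edge rises, to 1.9 rad. A stiff hinge: it stays at any angle where it is left; moving it at the knob takes about 3 N. At the start it stands ajar, between 0.03 and 0.2 rad.
- lid_handle (a point): Middle of the head of the lid's black knob: head 28 mm across, 16 mm deep, on a 12 mm stem square to the lid's outer face; the point is 35 mm off that face, midway in y, 30 mm from the free (-x) edge. Shut: at x -50, y 0, z +113.5 mm of the test box; it circles the hinge. Can be pinched along the hinge's y direction, tool down, at any lid angle up to 1.6 rad.
- relay: Plug-in relay: white block 30 by 36 mm on a black foot 34 (x) by 38 (y) by 14 mm, 45 mm tall over all, 0.09 kg. Origin: centre of its underside, z up. Low, so that the gripper cannot get down to it while the tall parts stand in front.
- capacitor: Tall round capacitor: bare aluminium can 50 mm in diameter and 105 mm tall, black cap and two brass studs on top (115 mm over all), about 0.25 kg. Origin: centre of its underside, z up.
- filter: Tall square line filter: dark steel case 50 by 50 mm and 100 mm tall, with a narrow black terminal strip on top (40 (x) by 18 (y) mm, 110 mm over all), about 0.3 kg. Origin: centre of its underside, z up, sides along x and y.
- heatsink: Finned aluminium heat sink, 40 (x) by 60 (y) by 27 mm, lying on the tray near its -x end; leave it there. Origin: centre of its underside.

How it is judged:
By the outcome, as a careful person would: the job done as asked, in the order asked, and still so for the second after the job is handed in, with the robot touching nothing.
It also fails if it takes over 152 s, if anything falls off the work surface, if the arm or the gripper's body presses on something with over 40 N, if the wrist force passes 120 N, or if a joint passes its speed limit or range.

## Working session

There is one attempt and no reset: what is moved stays moved. The work goes in short steps, Python scripts to look and compute and a shell command to move; the robot and the scene stay as the last step left them, time stands still between calls to the robot, and variables do not carry over. Pictures are saved under pics/ and viewed, at most 14 in all, crops included, and the job is handed in when it is done.

```bash
ls; mkdir -p pics; python3 - <<'E'
from bench import bot, imaging, finder
import cv2, numpy as np
s=bot.read_state(); print({k:np.round(v,3).tolist() for k,v in s.items()}, bot.grip_depth)
a=[]
for n in("top","side"):
    p=imaging.grab_frame(n); a.append(p["frame"]); print(n,p["fx"],p["cx"],p["cy"],np.round(p["world_to_cam"],3).tolist())
    cv2.imwrite(f"pics/{n}0.png",p["frame"][:,:,::-1])
E
```

```text
pics
{'time': 0.0, 'joints': [1.164, 0.333, -0.065, 1.461, 0.022, 1.35, -0.089], 'dq': [0.0, 0.0, -0.0, 0.001, -0.002, 0.001, 0.001], 'tau': [0.0, -62.544, 0.049, -39.161, 0.016, 0.01, 0.0], 'ee_pos': [233.874, -579.194, 230.505], 'orientation': [-3.083, -0.599, 0.001], 'force': [-0.541, -0.014, 0.488], 'ft_torque': [0.015, -0.045, 0.019], 'finger_force': 0.0, 'opening': 85.36} 18.700000000000003
top 411.7040397497339 322.38984499252797 193.15829528783942 [[0.014, -1.0, 0.023, -37.949], [-0.987, -0.017, -0.162, 513.127], [0.162, -0.02, -0.987, 946.165], [0.0, 0.0, 0.0, 1.0]]
side 391.35310395591824 318.6910542609245 201.76010405617714 [[-0.986, -0.163, 0.014, 492.869], [-0.116, 0.636, -0.763, 142.965], [0.116, -0.755, -0.646, 995.692], [0.0, 0.0, 0.0, 1.0]]
```

View pics/top0.png

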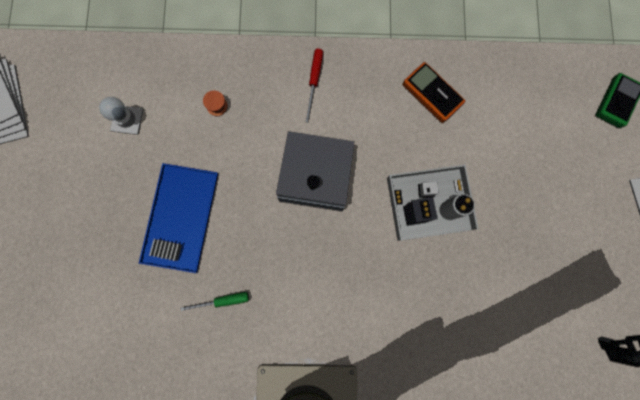

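View pics/side0.png

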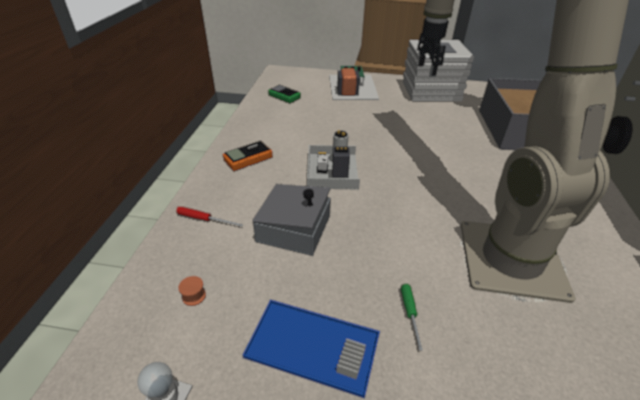

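```bash
cat > h.py <<'E'
from bench import bot, imaging, finder
import numpy as np, cv2
from scipy.spatial.transform import Rotation as R
np.set_printoptions(suppress=True,precision=1)
def cloud(p):
    v,u=np.mgrid[0:400,0:640]; z=p["range_z"].astype(float)
    c=np.stack([(u-p["cx"])*z/p["fx"],(v-p["cy"])*z/p["fy"],z],-1)
    M=p["world_to_cam"]; w=(c-M[:3,3])@M[:3,:3]
    w[z<=0]=np.nan; return w
def obj(p,W,name):
    r=finder.regions_of(p,name)
    return [(round(q["p"],2),np.round(q["at"]),W[q["pixels"]]) for q in r[:2]]
E
python3 - <<'E'
from h import *
for n in("top","side"):
    p=imaging.grab_frame(n);W=cloud(p)
    for o in "rack tray testbox lid lid_handle relay capacitor filter heatsink".split():
        for pr,at,w in obj(p,W,o):
            w=w[~np.isnan(w[:,0])]
            if len(w)<5: continue
            t=w[w[:,2]>np.percentile(w[:,2],98)-6]
            rc=cv2.minAreaRect(t[:,:2].astype(np.float32))
            print(n,o,pr,at,len(w),"p2",np.percentile(w,2,0),"p98",np.percentile(w,98,0),"topmean",t.mean(0),"rect",np.round(rc[0],1),np.round(rc[1],1),round(rc[2],1))
E
```

```text
top rack 0.7 [435. 196.] 3257 p2 [ 416.5 -396.3    1.9] p98 [ 583.1 -198.4   40.6] topmean [ 520.7 -282.4   39.6] rect [ 498.4 -297.3] [158.2 191.4] 9.4
top tray 0.75 [184. 214.] 5709 p2 [333.4 243.   -1.3] p98 [576.6 395.4  14.6] topmean [445.1 320.8  13.4] rect [454.2 319.2] [141.9 250.4] 81.2
top testbox 0.78 [314. 172.] 4838 p2 [480.9 -89.6  16.7] p98 [642.4  66.6 138.3] topmean [523.5  -6.6 139.9] rect [523.7  -6.6] [26.4 26. ] 20.7
top lid 0.56 [314. 167.] 4339 p2 [490.1 -87.9  77.6] p98 [642.2  65.8 139. ] topmean [523.5  -6.6 139.9] rect [523.7  -6.6] [26.4 26. ] 20.7
top relay 0.68 [427. 188.] 287 p2 [ 513.  -304.3   10.6] p98 [ 544.3 -269.    53.7] topmean [ 529.9 -287.2   50.8] rect [ 529.6 -287.2] [30.  35.2] 1.7
top capacitor 0.84 [458. 211.] 667 p2 [ 457.9 -364.9   11.8] p98 [ 503.9 -320.6  121.4] topmean [ 482.  -344.5  118.7] rect [ 481.7 -343.9] [32.8 34.1] 43.9
top capacitor 0.18 [317. 173.] 4912 p2 [480.7 -89.7   8.9] p98 [643.3  67.2 138.3] topmean [523.5  -6.6 139.9] rect [523.7  -6.6] [26.4 26. ] 20.7
top filter 0.96 [420. 210.] 725 p2 [ 442.6 -281.5   15.6] p98
[... 889 characters left out ...]
 p98 [651.8  75.1 138.5] topmean [528.4   0.6 138.8] rect [528.9  -2.6] [24.9 28.6] 10.1
side relay 0.51 [322. 163.] 153 p2 [ 520.7 -296.3   11. ] p98 [ 546.9 -263.5   52.5] topmean [ 535.1 -280.4   49.8] rect [ 535.1 -281.9] [35.7 27.1] 89.5
side capacitor 0.78 [341. 139.] 224 p2 [ 465.2 -351.    75.4] p98 [ 509.6 -315.8  119. ] topmean [ 487.6 -337.6  115.1] rect [ 486.9 -335.7] [35.8 34.7] 31.4
side filter 0.62 [339. 163.] 535 p2 [ 448.6 -266.3   24.1] p98 [ 501.4 -225.   115.3] topmean [ 474.8 -249.9  113.9] rect [ 475.6 -251.9] [36.  19.6] 9.7
side heatsink 0.78 [349. 358.] 718 p2 [357.6 316.7   6.6] p98 [400.4 378.3  31.8] topmean [379.  348.5  29.4] rect [378.7 346.6] [60.8 39. ] 81.6
```

The top view shows the tray at (180,218), the test box at (316,170), and the rack at (432,203) with the filter left-front and the capacitor right. The side view agrees, but the two cameras differ by about 5 mm. I'll refine with the wrist camera above the rack.

```bash
cat >> h.py <<'E'
def go(pos,yaw,n=8,frm=None):
    """rows (identical, n of them) to bring tool-down TCP to pos mm, tool-x yaw deg"""
    s=bot.read_state(); P,O=frm if frm else (s["ee_pos"],R.from_rotvec(s["orientation"]))
    T=R.from_euler("z",yaw,degrees=True)*R.from_rotvec([np.pi,0,0])
    w=(O.inv()*T).as_rotvec()/n; Rw=R.from_rotvec(w).as_matrix()
    S=sum(np.linalg.matrix_power(Rw,k) for k in range(n))
    d=O.inv().apply(np.asarray(pos,float)-P)/1000
    sh=np.linalg.solve(S,d)
    print("n",n,"shift",[round(float(v),4) for v in sh],"turn",[round(float(v),4) for v in w],"mm/row %.1f deg/row %.1f"%(1000*np.linalg.norm(sh),np.degrees(np.linalg.norm(w))))
    return np.asarray(pos,float),T
def st():
    s=bot.read_state(); x=R.from_rotvec(s["orientation"]).as_matrix()
    print("t %.2f"%s["time"],"pos",s["ee_pos"],"yaw %.2f tilt %.2f"%(np.degrees(np.arctan2(x[1,0],x[0,0])),np.degrees(np.arccos(-x[2,2]))),"F",s["force"],"open %.1f ff %.1f"%(s["opening"],s["finger_force"]),"j7 %.2f"%s["joints"][6])
E
python3 -c "
from h import *
st();go([445,-300,330],99.4,16)"
```

```text
t 1.10 pos [ 234.  -579.6  231.3] yaw 21.99 tilt 0.01 F [ 0.   0.5 -0. ] open 85.1 ff 0.0 j7 -0.09
n 16 shift [0.0235, 0.0022, -0.0062] turn [0.0, 0.0, -0.0844] mm/row 24.4 deg/row 4.8
```

```bash
python3 -m inch '{"moves": [[[0.0235,0.0022,-0.0062],[0,0,-0.0844],-1],[[0.0235,0.0022,-0.0062],[0,0,-0.0844],-1],[[0.0235,0.0022,-0.0062],[0,0,-0.0844],-1],[[0.0235,0.0022,-0.0062],[0,0,-0.0844],-1],[[0.0235,0.0022,-0.0062],[0,0,-0.0844],-1],[[0.0235,0.0022,-0.0062],[0,0,-0.0844],-1],[[0.0235,0.0022,-0.0062],[0,0,-0.0844],-1],[[0.0235,0.0022,-0.0062],[0,0,-0.0844],-1]]}'
python3 -m inch '{"moves": [[[0.0235,0.0022,-0.0062],[0,0,-0.0844],-1],[[0.0235,0.0022,-0.0062],[0,0,-0.0844],-1],[[0.0235,0.0022,-0.0062],[0,0,-0.0844],-1],[[0.0235,0.0022,-0.0062],[0,0,-0.0844],-1],[[0.0235,0.0022,-0.0062],[0,0,-0.0844],-1],[[0.0235,0.0022,-0.0062],[0,0,-0.0844],-1],[[0.0235,0.0022,-0.0062],[0,0,-0.0844],-1],[[0.0235,0.0022,-0.0062],[0,0,-0.0844],-1]]}'
cat > look.py <<'E'
from h import *
import sys
st()
p=imaging.grab_frame("wrist");W=cloud(p);st()
cv2.imwrite("pics/%s.png"%sys.argv[1],p["frame"][:,:,::-1])
for o in sys.argv[2:]:
    for pr,at,w in obj(p,W,o)[:1]:
        w=w[~np.isnan(w[:,0])]
        if len(w)<5: continue
        for lo,hi in [(-4,60),(-14,-6)] if o in("filter","capacitor") else [(-5,60)]:
            m=np.percentile(w[:,2],97); t=w[(w[:,2]>m+lo)&(w[:,2]<m+hi)]
            if len(t)<5: continue
            rc=cv2.minAreaRect(t[:,:2].astype(np.float32))
            print(o,pr,at,len(w),"p1",np.percentile(t,1,0),"p99",np.percentile(t,99,0),"mean",t.mean(0),"rect",np.round(rc[0],1),np.round(rc[1],1),round(rc[2],1))
E
python3 look.py w1 rack relay capacitor filter
```

```text
time: 1.77
ee_pos: [389.4, -476.3, 281.1]
orientation: [2.708, 1.593, 0.0]
force: [0.4, 0.9, -0.2]
opening: 85.2
finger_force: 0.0
time: 2.43
ee_pos: [445.3, -299.3, 330.8]
orientation: [2.027, 2.4, 0.0]
force: [-0.1, 0.9, 0.9]
opening: 85.3
finger_force: 0.0
t 2.43 pos [ 445.3 -299.3  330.8] yaw 99.63 tilt 0.01 F [-0.1  0.9  0.9] open 85.3 ff 0.0 j7 0.63
t 2.48 pos [ 446.8 -294.4  332.8] yaw 100.30 tilt 0.14 F [3.  3.2 2.4] open 85.2 ff 0.0 j7 0.64
rack 0.95 [354. 176.] 8112 p1 [ 415.6 -399.9   35. ] p99 [ 591.5 -194.3   41.4] mean [ 535.  -284.6   39. ] rect [ 502.  -297.1] [158.3 190.7] 8.8
relay 0.91 [372. 175.] 622 p1 [ 517.1 -305.    47.8] p99 [ 546.9 -270.    52.3] mean [ 531.8 -287.1   50.4] rect [ 524.1 -288.3] [45.7 36.2] 4.5
capacitor 0.87 [338. 210.] 1443 p1 [ 472.2 -354.5  116.6] p99 [ 497.4 -334.5  121.8] mean [ 484.8 -344.5  119.9] rect [ 484.9 -344.7] [ 9.6 29.6] 56.0
capacitor 0.87 [338. 210.] 1443 p1 [ 461.2 -367.5  107.5] p99 [ 507.8 -320.9  114.3] mean [ 483.9 -342.6  112.2] rect [ 484.9 -344.2] [49.  48.2] 9.9
filter 0.61 [345. 151.] 1548 p1 [ 452.7 -268.   113.6] p99 [ 492.  -246.6  117.6] mean [ 472.3 -257.4  115.5] rect [ 472.3 -257.4] [39.4 17.5] 9.8
filter 0.61 [345. 151.] 1548 p1 [ 445.8 -283.   103.4] p99 [ 497.3 -231.2  107.3] mean [ 471.2 -256.1  105.3] rect [ 472.5 -257.2] [49.4 48.5] 9.6
```

View pics/w1.png

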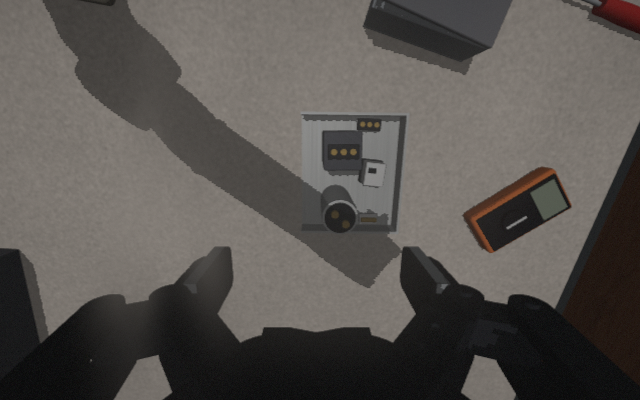

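Wrist view: filter at (342,150), capacitor at (340,212), relay at (373,173), heading about 9.5°. I'll descend over the filter and look again once the arm is still.

```bash
python3 -c "
from h import *
st();go([472.4,-257.3,200],99.5,8)"
```

```text
t 2.68 pos [ 444.6 -301.3  330.5] yaw 99.26 tilt 0.03 F [-0.3 -0.9  0.1] open 85.2 ff 0.0 j7 0.63
n 8 shift [0.0049, 0.0043, 0.0163] turn [-0.0, 0.0001, -0.0005] mm/row 17.6 deg/row 0.0
```

```bash
python3 -m inch '{"moves": [[[0.0056,0.005,0.0187],[0,0,-0.0005],-1],[[0.0056,0.005,0.0187],[0,0,-0.0005],-1],[[0.0056,0.005,0.0187],[0,0,-0.0005],-1],[[0.0056,0.005,0.0187],[0,0,-0.0005],-1],[[0.0056,0.005,0.0187],[0,0,-0.0005],-1],[[0.0056,0.005,0.0187],[0,0,-0.0005],-1],[[0.0056,0.005,0.0187],[0,0,-0.0005],-1],[[0,0,0],[0,0,0],-1]]}' >/dev/null
python3 look.py w2 >/dev/null; python3 look.py w3 relay capacitor filter
```

```text
t 3.40 pos [ 472.  -256.2  197.7] yaw 99.51 tilt 0.23 F [-0.8 -0.6 -0.2] open 85.4 ff 0.0 j7 0.51
t 3.45 pos [ 472.5 -257.   199.3] yaw 99.49 tilt 0.08 F [-0.4 -0.7  0.5] open 85.4 ff 0.0 j7 0.51
relay 0.58 [363. 222.] 1340 p1 [ 517.  -304.7   47.6] p99 [ 546.7 -269.5   52. ] mean [ 531.7 -286.6   50.4] rect [ 523.8 -287.7] [47.3 35.6] 3.1
capacitor 0.76 [317. 282.] 3653 p1 [ 471.8 -355.   116.5] p99 [ 497.3 -334.4  121.3] mean [ 484.5 -344.   119.8] rect [ 484.9 -344.8] [ 9.9 30. ] 56.5
capacitor 0.76 [317. 282.] 3653 p1 [ 461.1 -366.1  106.8] p99 [ 507.8 -320.5  114.1] mean [ 484.  -340.5  112.1] rect [ 484.5 -344.3] [48.8 49.3] 54.7
filter 0.95 [320. 202.] 3734 p1 [ 452.7 -268.4  113.1] p99 [ 491.8 -246.5  117.5] mean [ 472.1 -257.2  115.5] rect [ 472.2 -257.7] [39.7 18.5] 10.2
filter 0.95 [320. 202.] 3734 p1 [ 446.1 -283.6  103.4] p99 [ 497.2 -230.8  109.4] mean [ 471.3 -254.6  105.4] rect [ 472.2 -257.6] [49.9 50.1] 10.2
```

View pics/w3.png

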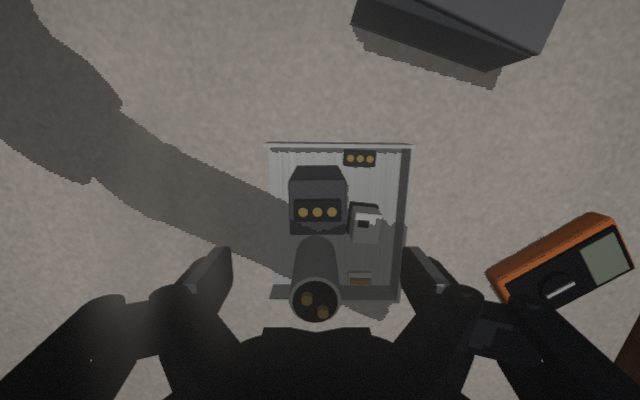

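Wrist view at rest: filter at (318,200) between the fingers, capacitor at (315,300). Estimates are stable, so I'm descending.

```bash
python3 -m inch '{"moves": [[[0,0,0.02],[0,0,0],-1],[[0,0,0.02],[0,0,0],-1],[[0,0,0.02],[0,0,0],-1],[[0,0,0.02],[0,0,0],-1],[[0,0,0.02],[0,0,0],-1],[[0,0,0.02],[0,0,0],-1],[[0,0,0.018],[0,0,0],-1],[[0,0,0],[0,0,0],-1]]}' 
python3 -m inch '{"moves": [[[0,0,0],[0,0,0],-1],[[0,0,0],[0,0,0],0],[[0,0,0],[0,0,0],1],[[0,0,0],[0,0,0],1],[[0,0,0],[0,0,0],1],[[0,0,0],[0,0,0],1],[[0,0,0],[0,0,0],1],[[0,0,0],[0,0,0],1]]}' 50
python3 -c "
from h import *
st()"
```

```text
time: 4.27
ee_pos: [471.4, -256.2, 59.3]
orientation: [-2.028, -2.395, 0.001]
force: [-0.6, -0.3, -0.4]
opening: 85.9
finger_force: 0.0
time: 4.93
ee_pos: [473.6, -256.7, 63.1]
orientation: [2.028, 2.397, -0.0]
force: [-1.8, 0.6, 6.8]
opening: 49.6
finger_force: 50.6
t 4.93 pos [ 473.6 -256.7   63.1] yaw 99.55 tilt 0.12 F [-1.8  0.6  6.8] open 49.6 ff 50.6 j7 0.44
```

```bash
python3 -m inch '{"moves": [[[0,0,-0.012],[0,0,0],1],[[0,0,-0.024],[0,0,0],1],[[0,0,-0.03],[0,0,0],1],[[0,0,-0.03],[0,0,0],1],[[0,0,-0.03],[0,0,0],1],[[0,0,-0.03],[0,0,0],1],[[0,0,-0.024],[0,0,0],1],[[0,0,-0.01],[0,0,0],1]]}' >/dev/null
python3 -c "
from h import *
st();go([535.6,275,252],99.5,16)"
```

```text
t 5.60 pos [ 474.  -256.4  256.2] yaw 99.58 tilt 0.31 F [ 0.5  0.3 -2.3] open 49.6 ff 52.9 j7 0.52
n 16 shift [0.0321, 0.0093, 0.0002] turn [0.0003, 0.0002, 0.0001] mm/row 33.4 deg/row 0.0
```

```bash
python3 -m inch '{"moves": [[[0.018,0.0053,0],[0,0,0],1],[[0.018,0.0053,0],[0,0,0],1],[[0.0365,0.0107,0],[0,0,0],1],[[0.0365,0.0107,0],[0,0,0],1],[[0.0365,0.0107,0],[0,0,0],1],[[0.0365,0.0107,0],[0,0,0],1],[[0.0365,0.0107,0],[0,0,0],1],[[0.0365,0.0107,0],[0,0,0],1]]}' >/dev/null
python3 -m inch '{"moves": [[[0.0365,0.0107,0],[0,0,0],1],[[0.0365,0.0107,0],[0,0,0],1],[[0.0365,0.0107,0],[0,0,0],1],[[0.0365,0.0107,0],[0,0,0],1],[[0.0365,0.0107,0],[0,0,0],1],[[0.0365,0.0107,0],[0,0,0],1],[[0.02,0.0058,0],[0,0,0],1],[[0.02,0.0058,0],[0,0,0],1]]}' >/dev/null
python3 -m inch '{"moves": [[[0,0,0],[0,0,0],1],[[0,0,0.02],[0,0,0],1],[[0,0,0.03],[0,0,0],1],[[0,0,0.03],[0,0,0],1],[[0,0,0.03],[0,0,0],1],[[0,0,0.03],[0,0,0],1],[[0,0,0.01],[0,0,0],1],[[0,0,0],[0,0,0],1]]}' >/dev/null
python3 look.py w4 tray heatsink; python3 -c "
from h import *
st();go([535.6,275,62],99.5,8)"
```

```text
t 7.60 pos [534.6 274.   98.8] yaw 99.55 tilt 0.31 F [ 0.1  0.3 -3.2] open 49.2 ff 52.9 j7 -0.65
t 7.65 pos [535.7 275.1 101.3] yaw 99.55 tilt 0.11 F [ 0.8 -0.7 -1.6] open 49.3 ff 52.9 j7 -0.65
tray 0.83 [222. 128.] 46624 p1 [325.6 248.3   8.8] p99 [586.3 400.2  30.8] mean [429.9 337.   13.1] rect [455.5 320. ] [140.7 251. ] 81.6
heatsink 0.65 [123.  92.] 5912 p1 [353.6 311.4  26.6] p99 [399.9 374.5  32. ] mean [376.9 342.3  30.1] rect [376.1 343. ] [60.2 41.8] 79.4
t 7.75 pos [537.  276.2 103.5] yaw 99.55 tilt 0.13 F [ 0.1 -0.2 -2.5] open 49.7 ff 52.9 j7 -0.65
n 8 shift [-0.0001, -0.0002, 0.0052] turn [0.0003, -0.0001, 0.0001] mm/row 5.2 deg/row 0.0
```

View pics/w4.png

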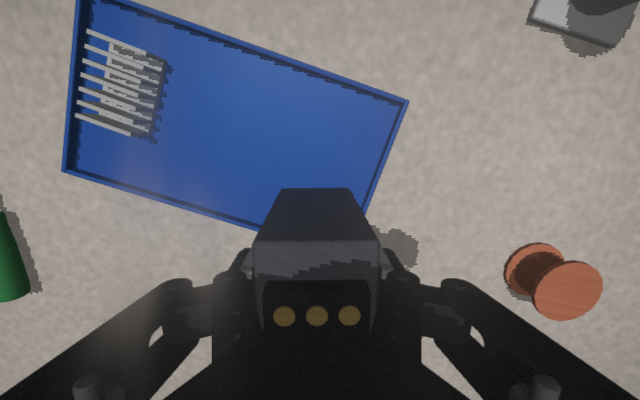

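The filter hangs at (318,270) with the tray's near edge beneath it. I'll shift it slightly inward so its corners clear the rim, then lower it.

```bash
python3 -m inch '{"moves": [[[0.0047,-0.0018,0],[0,0,0],1],[[0.0046,-0.0017,0],[0,0,0],1],[[0,0,0],[0,0,0],1],[[0,0,0.012],[0,0,0],1],[[0,0,0.012],[0,0,0],1],[[0,0,0.01],[0,0,0],1],[[0,0,0.004],[0,0,0],1],[[0,0,0],[0,0,0],1]]}' 
python3 -m inch '{"moves": [[[0,0,0],[0,0,0],1],[[0,0,0],[0,0,0],1],[[0,0,0],[0,0,0],1],[[0,0,0],[0,0,0],1],[[0,0,0],[0,0,0],1],[[0,0,0],[0,0,0],1],[[0,0,0],[0,0,0],1],[[0,0,0],[0,0,0],1]]}' 
```

```text
time: 8.42
ee_pos: [530.5, 283.9, 62.2]
orientation: [-2.028, -2.398, 0.003]
force: [0.0, 1.5, -2.8]
opening: 49.4
finger_force: 53.0
time: 9.08
ee_pos: [531.2, 284.3, 63.6]
orientation: [2.029, 2.399, 0.0]
force: [-0.7, 0.3, -3.2]
opening: 49.1
finger_force: 53.0
```

```bash
python3 -m inch '{"moves": [[[0,0,0.0005],[0,0,0],1],[[0,0,0.0005],[0,0,0],1],[[0,0,0.0005],[0,0,0],1],[[0,0,0.0005],[0,0,0],1],[[0,0,0],[0,0,0],1],[[0,0,0],[0,0,0],1],[[0,0,0],[0,0,0],1],[[0,0,0],[0,0,0],1]]}' 
python3 -m inch '{"moves": [[[0,0,0.0005],[0,0,0],1],[[0,0,0.0005],[0,0,0],1],[[0,0,0],[0,0,0],1],[[0,0,0],[0,0,0],1],[[0,0,0],[0,0,0],1],[[0,0,0],[0,0,0],1],[[0,0,0],[0,0,0],1],[[0,0,0],[0,0,0],1]]}' 
```

```text
time: 9.75
ee_pos: [531.2, 284.3, 61.6]
orientation: [2.028, 2.399, -0.0]
force: [-0.1, 0.2, -2.2]
opening: 49.1
finger_force: 53.0
time: 10.42
ee_pos: [531.2, 284.4, 61.1]
orientation: [2.028, 2.399, 0.0]
force: [-2.9, -1.3, 5.9]
opening: 49.3
finger_force: 53.7
```

```bash
python3 -m inch '{"moves": [[[0,0,0],[0,0,0],0.3],[[0,0,0],[0,0,0],0],[[0,0,0],[0,0,0],-0.5],[[0,0,0],[0,0,0],-1],[[0,0,0],[0,0,0],-1],[[0,0,0],[0,0,0],-1],[[0,0,0],[0,0,0],-1],[[0,0,-0.01],[0,0,0],-1]]}' 
python3 -m inch '{"moves": [[[0,0,-0.02],[0,0,0],-1],[[0,0,-0.03],[0,0,0],-1],[[0,0,-0.03],[0,0,0],-1],[[0,0,-0.03],[0,0,0],-1],[[0,0,-0.03],[0,0,0],-1],[[0,0,-0.03],[0,0,0],-1],[[0,0,-0.01],[0,0,0],-1],[[0,0,0],[0,0,0],-1]]}' >/dev/null
python3 look.py w5 filter
python3 -c "
from h import *
st();go([484.7,-344.5,250],99.5,18)"
```

```text
time: 11.08
ee_pos: [530.2, 283.6, 69.1]
orientation: [-2.028, -2.398, 0.004]
force: [0.4, -0.3, -0.1]
opening: 85.5
finger_force: 0.0
t 11.75 pos [532.  285.4 254.4] yaw 99.58 tilt 0.31 F [-0.1  1.   0.1] open 85.5 ff 0.0 j7 -0.60
t 11.80 pos [531.4 284.8 252.1] yaw 99.57 tilt 0.15 F [ 0.4  0.1 -0. ] open 85.6 ff 0.0 j7 -0.60
filter 0.92 [317. 189.] 2548 p1 [510.2 272.9 111.5] p99 [549.6 294.6 115.6] mean [529.7 284.1 113.5] rect [529.8 283.5] [39.7 18.6] 10.2
filter 0.92 [317. 189.] 2548 p1 [503.7 258.1 101.1] p99 [556.3 310.3 107.5] mean [530.  285.8 103.4] rect [530.  283.8] [50.  49.9] 9.8
t 11.85 pos [531.  284.2 250.5] yaw 99.57 tilt 0.02 F [ 0.2 -0.7 -0.3] open 85.5 ff 0.0 j7 -0.60
n 18 shift [-0.034, -0.0083, 0.0] turn [0.0, 0.0, 0.0001] mm/row 35.0 deg/row 0.0
```

```bash
python3 -m inch '{"moves": [[[-0.02,-0.0048,0],[0,0,0],-1],[[-0.03,-0.0073,0],[0,0,0],-1],[[-0.038,-0.0092,0],[0,0,0],-1],[[-0.038,-0.0092,0],[0,0,0],-1],[[-0.038,-0.0092,0],[0,0,0],-1],[[-0.038,-0.0092,0],[0,0,0],-1],[[-0.038,-0.0092,0],[0,0,0],-1],[[-0.038,-0.0092,0],[0,0,0],-1]]}' >/dev/null
python3 -m inch '{"moves": [[[-0.038,-0.0092,0],[0,0,0],-1],[[-0.038,-0.0092,0],[0,0,0],-1],[[-0.038,-0.0092,0],[0,0,0],-1],[[-0.038,-0.0092,0],[0,0,0],-1],[[-0.038,-0.0092,0],[0,0,0],-1],[[-0.038,-0.0092,0],[0,0,0],-1],[[-0.038,-0.0092,0],[0,0,0],-1],[[-0.038,-0.0092,0],[0,0,0],-1]]}' >/dev/null
python3 -m inch '{"moves": [[[-0.02,-0.0048,0],[0,0,0],-1],[[-0.01,-0.0024,0],[0,0,0],-1],[[0,0,0.015],[0,0,0],-1],[[0,0,0.03],[0,0,0],-1],[[0,0,0.02],[0,0,0],-1],[[0,0,0],[0,0,0],-1],[[0,0,0],[0,0,0],-1],[[0,0,0],[0,0,0],-1]]}'
python3 look.py w6 capacitor
python3 -c "
from h import *
st();go([485.9,-343.7,64],99.5,6)"
```

```text
time: 13.85
ee_pos: [487.4, -343.4, 186.7]
orientation: [2.027, 2.399, 0.001]
force: [0.2, -1.0, -0.3]
opening: 85.3
finger_force: 0.0
t 13.85 pos [ 487.4 -343.4  186.7] yaw 99.61 tilt 0.05 F [ 0.2 -1.  -0.3] open 85.3 ff 0.0 j7 0.59
t 13.90 pos [ 487.6 -343.7  187.1] yaw 99.60 tilt 0.11 F [0.7 0.6 1.7] open 85.6 ff 0.0 j7 0.59
capacitor 0.74 [313. 205.] 3445 p1 [ 471.8 -355.   116.7] p99 [ 497.3 -334.8  121.7] mean [ 484.3 -344.4  120.1] rect [ 484.8 -345. ] [10.  30.1] 57.3
capacitor 0.74 [313. 205.] 3445 p1 [ 461.5 -367.1  108. ] p99 [ 507.6 -321.3  114.4] mean [ 484.4 -342.7  112.4] rect [ 484.8 -344.1] [48.5 49.1] 79.9
t 13.95 pos [ 487.6 -343.8  187.2] yaw 99.59 tilt 0.13 F [ 0.1 -1.4 -0.2] open 85.4 ff 0.0 j7 0.59
n 6 shift [0.0001, -0.0003, 0.0205] turn [0.0003, 0.0003, 0.0003] mm/row 20.5 deg/row 0.0
```

```bash
python3 -m inch '{"moves": [[[0,-0.0015,0.015],[0,0,0],-1],[[0,0,0.022],[0,0,0],-1],[[0,0,0.024],[0,0,0],-1],[[0,0,0.024],[0,0,0],-1],[[0,0,0.024],[0,0,0],-1],[[0,0,0.014],[0,0,0],-1],[[0,0,0],[0,0,0],-1],[[0,0,0],[0,0,0],-1]]}' 
python3 -m inch '{"moves": [[[0,0,0],[0,0,0],-0.5],[[0,0,0],[0,0,0],0],[[0,0,0],[0,0,0],0.3],[[0,0,0],[0,0,0],1],[[0,0,0],[0,0,0],1],[[0,0,0],[0,0,0],1],[[0,0,0],[0,0,0],1],[[0,0,0],[0,0,0],1]]}' 50
```

```text
time: 14.62
ee_pos: [485.7, -344.1, 63.3]
orientation: [2.028, 2.399, 0.0]
force: [0.3, -0.7, 1.0]
opening: 85.6
finger_force: 0.0
time: 15.28
ee_pos: [486.0, -344.7, 64.3]
orientation: [2.027, 2.397, -0.0]
force: [-2.1, -0.2, 6.4]
opening: 48.9
finger_force: 51.0
```

```bash
python3 -m inch '{"moves": [[[0,0,-0.012],[0,0,0],1],[[0,0,-0.024],[0,0,0],1],[[0,0,-0.03],[0,0,0],1],[[0,0,-0.03],[0,0,0],1],[[0,0,-0.03],[0,0,0],1],[[0,0,-0.03],[0,0,0],1],[[0,0,-0.024],[0,0,0],1],[[0,0,-0.01],[0,0,0],1]]}' 
python3 -m inch '{"moves": [[[0.02,0.0032,0],[0,0,0],1],[[0.03,0.0048,0],[0,0,0],1],[[0.038,0.006,0],[0,0,0],1],[[0.038,0.006,0],[0,0,0],1],[[0.038,0.006,0],[0,0,0],1],[[0.038,0.006,0],[0,0,0],1],[[0.038,0.006,0],[0,0,0],1],[[0.038,0.006,0],[0,0,0],1]]}' >/dev/null
python3 -m inch '{"moves": [[[0.038,0.006,0],[0,0,0],1],[[0.038,0.006,0],[0,0,0],1],[[0.038,0.006,0],[0,0,0],1],[[0.038,0.006,0],[0,0,0],1],[[0.038,0.006,0],[0,0,0],1],[[0.038,0.006,0],[0,0,0],1],[[0.038,0.006,0],[0,0,0],1],[[0.038,0.006,0],[0,0,0],1]]}' >/dev/null
python3 -m inch '{"moves": [[[0.038,0.006,0],[0,0,0],1],[[0.03,0.0048,0],[0,0,0],1],[[0.02,0.0032,0],[0,0,0],1],[[0.0143,0.0023,0],[0,0,0],1],[[0,0,0.02],[0,0,0],1],[[0,0,0.03],[0,0,0],1],[[0,0,0.03],[0,0,0],1],[[0,0,0.02],[0,0,0],1]]}'
python3 -m inch '{"moves": [[[0,0,0],[0,0,0],1],[[0,0,0],[0,0,0],1],[[0,0,0],[0,0,0],1],[[0,0,0],[0,0,0],1],[[0,0,0],[0,0,0],1],[[0,0,0],[0,0,0],1],[[0,0,0],[0,0,0],1],[[0,0,0],[0,0,0],1]]}'
```

```text
time: 15.95
ee_pos: [486.3, -344.4, 257.4]
orientation: [2.025, 2.395, 0.001]
force: [0.1, -0.0, -2.7]
opening: 49.2
finger_force: 52.7
time: 17.95
ee_pos: [477.3, 347.6, 149.3]
orientation: [-2.028, -2.399, 0.005]
force: [0.0, -0.6, -3.3]
opening: 48.8
finger_force: 52.5
time: 18.62
ee_pos: [478.6, 348.8, 153.0]
orientation: [2.028, 2.399, 0.001]
force: [-0.3, 0.6, -3.6]
opening: 49.1
finger_force: 52.9
```

```bash
python3 -m inch '{"moves": [[[0,0,0.015],[0,0,0],1],[[0,0,0.025],[0,0,0],1],[[0,0,0.025],[0,0,0],1],[[0,0,0.015],[0,0,0],1],[[0,0,0.006],[0,0,0],1],[[0,0,0.002],[0,0,0],1],[[0,0,0],[0,0,0],1],[[0,0,0],[0,0,0],1]]}'
python3 -m inch '{"moves": [[[0,0,0],[0,0,0],1],[[0,0,0.0005],[0,0,0],1],[[0,0,0.0005],[0,0,0],1],[[0,0,0.0005],[0,0,0],1],[[0,0,0],[0,0,0],1],[[0,0,0],[0,0,0],1],[[0,0,0],[0,0,0],1],[[0,0,0],[0,0,0],1]]}'
```

```text
time: 19.28
ee_pos: [479.0, 349.4, 65.9]
orientation: [2.028, 2.398, 0.003]
force: [-0.4, -0.0, -3.0]
opening: 48.8
finger_force: 52.9
time: 19.95
ee_pos: [478.4, 348.7, 63.1]
orientation: [2.028, 2.399, 0.0]
force: [0.1, -0.1, -3.2]
opening: 48.6
finger_force: 52.9
```

```bash
python3 -m inch '{"moves": [[[0,0,0.0004],[0,0,0],1],[[0,0,0.0004],[0,0,0],1],[[0,0,0.0004],[0,0,0],1],[[0,0,0],[0,0,0],1],[[0,0,0],[0,0,0],1],[[0,0,0],[0,0,0],1],[[0,0,0],[0,0,0],1],[[0,0,0],[0,0,0],1]]}'
```

```text
time: 20.62
ee_pos: [478.4, 348.9, 62.3]
orientation: [2.028, 2.399, 0.0]
force: [-2.7, -1.1, 6.5]
opening: 49.0
finger_force: 53.5
```

```bash
python3 -m inch '{"moves": [[[0,0,0],[0,0,0],0.3],[[0,0,0],[0,0,0],0],[[0,0,0],[0,0,0],-0.5],[[0,0,0],[0,0,0],-1],[[0,0,0],[0,0,0],-1],[[0,0,0],[0,0,0],-1],[[0,0,0],[0,0,0],-1],[[0,0,-0.01],[0,0,0],-1]]}' >/dev/null
python3 -m inch '{"moves": [[[0,0,-0.02],[0,0,0],-1],[[0,0,-0.03],[0,0,0],-1],[[0,0,-0.035],[0,0,0],-1],[[0,0,-0.035],[0,0,0],-1],[[0,0,-0.035],[0,0,0],-1],[[0,0,-0.035],[0,0,0],-1],[[0,0,-0.01],[0,0,0],-1],[[0,0,0],[0,0,0],-1]]}' >/dev/null
python3 look.py w7 capacitor filter heatsink
python3 -c "
from h import *
p=imaging.grab_frame('top');W=cloud(p)
L=[q for q in finder.regions_of(p,'lid')][0]; w=W[L['pixels']]; w=w[~np.isnan(w[:,0])]
z=w[:,2]; m=(z>70)&(z<115); A=np.c_[w[m][:,:2],np.ones(m.sum())]; c=np.linalg.lstsq(A,z[m],rcond=None)[0]
print('plane grad dir',np.degrees(np.arctan2(-c[1],-c[0])),'tilt',np.arctan(np.hypot(*c[:2])))
st();go([500,-10,270],173,24)"
```

```text
t 21.95 pos [479.1 350.  276. ] yaw 99.57 tilt 0.33 F [ 0.4 -0.9 -0.1] open 85.5 ff 0.0 j7 -0.75
t 22.00 pos [478.7 349.3 273.6] yaw 99.57 tilt 0.16 F [ 0.   0.1 -1.2] open 85.3 ff 0.0 j7 -0.75
capacitor 0.75 [316. 186.] 1794 p1 [464.7 338.7 114.7] p99 [490.  358.9 120.2] mean [477.2 348.9 118.3] rect [477.1 348.7] [ 9.5 29.6] 56.3
capacitor 0.75 [316. 186.] 1794 p1 [454.  326.1 106.3] p99 [500.3 372.3 112.5] mean [476.9 350.2 110.3] rect [477.3 349.1] [48.9 48.4] 11.4
filter 0.61 [350. 237.] 2521 p1 [510.4 273.2 111.2] p99 [549.6 295.1 115.3] mean [529.9 284.3 113.5] rect [530.2 283.9] [39.5 18.4] 10.0
filter 0.61 [350. 237.] 2521 p1 [503.1 257.5 100.7] p99 [556.  310.7 107.1] mean [528.2 287.  103.3] rect [530. 284.] [50.  50.4] 9.7
heatsink 0.98 [245. 167.] 1393 p1 [354.1 312.3  26.7] p99 [399.1 374.8  32.3] mean [376.4 343.4  30. ] rect [376.3 343.4] [60.1 39.4] 78.7
plane grad dir -7.6492933585982055 tilt 0.15397868724379815
t 22.25 pos [478.1 348.3 270.6] yaw 99.57 tilt 0.12 F [ 0.5 -0.1 -0. ] open 85.3 ff 0.0 j7 -0.75
n 24 shift [-0.0121, -0.0106, 0.0] turn [-0.0001, -0.0, -0.0534] mm/row 16.0 deg/row 3.1
```

```bash
python3 -m inch '{"moves": [[[-0.0182,-0.0159,0],[0,0,-0.08],-1],[[-0.0182,-0.0159,0],[0,0,-0.08],-1],[[-0.0182,-0.0159,0],[0,0,-0.08],-1],[[-0.0182,-0.0159,0],[0,0,-0.08],-1],[[-0.0182,-0.0159,0],[0,0,-0.08],-1],[[-0.0182,-0.0159,0],[0,0,-0.08],-1],[[-0.0182,-0.0159,0],[0,0,-0.08],-1],[[-0.0182,-0.0159,0],[0,0,-0.08],-1]]}' >/dev/null
python3 -m inch '{"moves": [[[-0.0182,-0.0159,0],[0,0,-0.08],-1],[[-0.0182,-0.0159,0],[0,0,-0.08],-1],[[-0.0182,-0.0159,0],[0,0,-0.08],-1],[[-0.0182,-0.0159,0],[0,0,-0.08],-1],[[-0.0182,-0.0159,0],[0,0,-0.08],-1],[[-0.0182,-0.0159,0],[0,0,-0.08],-1],[[-0.0182,-0.0159,0],[0,0,-0.08],-1],[[-0.0182,-0.0159,0],[0,0,-0.08],-1]]}' 
python3 - <<'E'
from h import *
st()
imaging.grab_frame("top")
p=imaging.grab_frame("wrist");W=cloud(p);st()
cv2.imwrite("pics/w8.png",p["frame"][:,:,::-1])
for n in("lid","lid_handle","testbox"):
    for pr,at,w in obj(p,W,n)[:1]:
        w=w[~np.isnan(w[:,0])];z=w[:,2]
        k=w[z>125]; m=(z>72)&(z<112)
        c=np.linalg.lstsq(np.c_[w[m][:,:2],np.ones(m.sum())],z[m],rcond=None)[0]
        print(n,pr,at,len(w),"knob",len(k),k.mean(0) if len(k) else 0,np.percentile(k,[2,98],axis=0) if len(k) else 0,"lid tilt",np.arctan(np.hypot(*c[:2])),"dir",np.degrees(np.arctan2(-c[1],-c[0])),"rect",cv2.minAreaRect(w[m][:,:2].astype(np.float32)))
E
```

```text
time: 23.58
ee_pos: [496.0, -13.2, 271.2]
orientation: [-0.189, -3.135, 0.001]
force: [1.6, 1.0, -0.2]
opening: 85.5
finger_force: 0.0
t 23.58 pos [496.  -13.2 271.2] yaw 173.10 tilt 0.07 F [ 1.6  1.  -0.2] open 85.5 ff 0.0 j7 1.35
t 23.68 pos [496.8 -15.5 270.5] yaw 172.78 tilt 0.11 F [-1.4 -0.3  0.5] open 85.1 ff 0.0 j7 1.34
lid 0.95 [329. 235.] 14556 knob 612 [523.2  -5.9 139. ] [[511.7 -18.2 129.3]
 [537.3   6.4 142.3]] lid tilt 0.15342453235026032 dir -7.9653051272685165 rect ((568.50830078125, -11.6553955078125), (159.94631958007812, 159.38571166992188), 82.19083404541016)
lid_handle 0.84 [328. 232.] 14514 knob 612 [523.2  -5.9 139. ] [[511.7 -18.2 129.3]
 [537.3   6.4 142.3]] lid tilt 0.15344657281933646 dir -7.957629339382179 rect ((568.6207275390625, -11.647956848144531), (159.99038696289062, 159.16561889648438), 82.19000244140625)
testbox 0.93 [331. 226.] 16355 knob 612 [523.2  -5.9 139. ] [[511.7 -18.2 129.3]
 [537.3   6.4 142.3]] lid tilt 0.15303447843845483 dir -8.000216934605755 rect ((568.5545654296875, -11.573188781738281), (160.18350219726562, 159.34536743164062), 82.14886474609375)
```

View pics/w8.png

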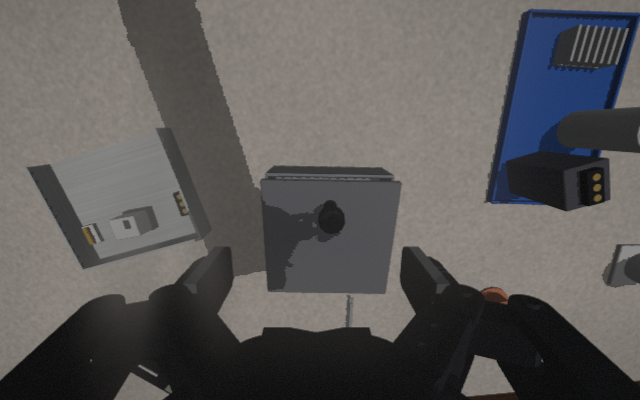

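Wrist view: the knob is at (331,216), the relay still sits in the rack at (125,227), and both tall parts stand on the tray. Lid angle is 0.153 rad and box yaw is −7.9°. Next is pinching the knob.

```bash
python3 -c "
from h import *
st();go([525.5,-5,113],172.1,8)
ph=np.linspace(.472,1.919,25); print('dx',np.round(np.diff(.137*np.cos(ph)),4),'dz',np.round(np.diff(-.137*np.sin(ph)),4))"
```

```text
t 23.83 pos [495.6 -11.  271.3] yaw 172.88 tilt 0.08 F [0.5 0.6 0. ] open 85.7 ff 0.0 j7 1.34
n 8 shift [-0.0036, 0.0012, 0.0198] turn [0.0001, -0.0002, 0.0017] mm/row 20.2 deg/row 0.1
dx [-0. -0. -0. -0. -0. -0. -0. -0. -0. -0. -0. -0. -0. -0. -0. -0. -0. -0.
 -0. -0. -0. -0. -0. -0.] dz [-0. -0. -0. -0. -0. -0. -0. -0. -0. -0. -0. -0. -0. -0. -0. -0. -0. -0.
  0.  0.  0.  0.  0.  0.]
```

```bash
python3 -m inch '{"moves": [[[-0.0048,0.0016,0.018],[0,0,0.003],-1],[[-0.0048,0.0016,0.022],[0,0,0.003],-1],[[-0.0048,0.0016,0.022],[0,0,0.003],-1],[[-0.0048,0.0016,0.022],[0,0,0.003],-1],[[-0.0048,0.0016,0.018],[0,0,0.001],-1],[[-0.0048,0.0016,0.008],[0,0,0],-1],[[0,0,0],[0,0,0],-1],[[0,0,0],[0,0,0],-1]]}'
python3 -m inch '{"moves": [[[0,0,0],[0,0,0],-1],[[0,0,0],[0,0,0],-1],[[0,0,0],[0,0,0],-1],[[0,0,0],[0,0,0],-1],[[0,0,0],[0,0,0],-1],[[0,0,0],[0,0,0],-1],[[0,0,0],[0,0,0],-1],[[0,0,0],[0,0,0],-1]]}'
python3 -c "
from h import *
st();go([525.5,-5,113],172.1,4)
ph=np.linspace(.472,1.919,25); print('dx',(np.diff(137*np.cos(ph))),'dz',(np.diff(-137*np.sin(ph))))"
```

```text
time: 24.5
ee_pos: [525.8, -5.2, 162.4]
orientation: [-0.213, -3.134, -0.001]
force: [0.3, -0.3, 0.3]
opening: 85.4
finger_force: 0.0
time: 25.17
ee_pos: [525.8, -6.0, 161.9]
orientation: [0.215, 3.134, -0.0]
force: [-0.2, 0.2, 1.2]
opening: 85.3
finger_force: 0.0
t 25.17 pos [525.8  -6.  161.9] yaw 172.16 tilt 0.00 F [-0.2  0.2  1.2] open 85.3 ff 0.0 j7 1.22
n 4 shift [0.0001, 0.0002, 0.0122] turn [-0.0, 0.0, 0.0002] mm/row 12.2 deg/row 0.0
dx [-4.  -4.4 -4.8 -5.2 -5.6 -5.9 -6.3 -6.6 -6.9 -7.1 -7.4 -7.6 -7.8 -7.9
 -8.1 -8.1 -8.2 -8.3 -8.3 -8.2 -8.2 -8.1 -8.  -7.8] dz [-7.2 -7.  -6.7 -6.4 -6.1 -5.7 -5.4 -5.  -4.6 -4.1 -3.7 -3.3 -2.8 -2.3
 -1.8 -1.4 -0.9 -0.4  0.1  0.6  1.1  1.6  2.1  2.6]
```

Descend, close, and check.

```bash
python3 -m inch '{"moves": [[[0,0.0008,0.012],[0,0,0],-1],[[0,0,0.012],[0,0,0],-1],[[0,0,0.012],[0,0,0],-1],[[0,0,0.009],[0,0,0],-1],[[0,0,0.004],[0,0,0],-1],[[0,0,0],[0,0,0],-0.5],[[0,0,0],[0,0,0],0],[[0,0,0],[0,0,0],0.3]]}'
python3 -m inch '{"moves": [[[0,0,0],[0,0,0],1],[[0,0,0],[0,0,0],1],[[0,0,0],[0,0,0],1],[[0,0,0],[0,0,0],1],[[0,0,0],[0,0,0],1],[[0,0,0],[0,0,0],1],[[0,0,0],[0,0,0],1],[[0,0,0],[0,0,0],1]]}' 50
```

```text
time: 25.83
ee_pos: [526.3, -5.1, 113.3]
orientation: [0.215, 3.134, 0.0]
force: [0.3, -0.3, -0.6]
opening: 51.9
finger_force: 0.0
time: 26.5
ee_pos: [525.9, -5.3, 112.9]
orientation: [-0.215, -3.134, 0.0]
force: [-1.3, -1.2, 0.5]
opening: 25.8
finger_force: 49.0
```

```bash
python3 -m inch '{"moves": [[[-0.004,0,-0.0072],[0,0,0],1],[[-0.0044,0,-0.007],[0,0,0],1],[[-0.0048,0,-0.0067],[0,0,0],1],[[-0.0052,0,-0.0064],[0,0,0],1],[[-0.0056,0,-0.0061],[0,0,0],1],[[-0.0059,0,-0.0057],[0,0,0],1],[[-0.0063,0,-0.0054],[0,0,0],1],[[-0.0066,0,-0.005],[0,0,0],1]]}'
python3 -c "
from h import *
st()"
```

```text
time: 27.17
ee_pos: [568.8, -11.3, 163.0]
orientation: [-0.215, -3.134, 0.001]
force: [-3.3, -1.9, -2.7]
opening: 26.2
finger_force: 49.5
t 27.17 pos [568.8 -11.3 163. ] yaw 172.15 tilt 0.03 F [-3.3 -1.9 -2.7] open 26.2 ff 49.5 j7 1.19
```

```bash
python3 -m inch '{"moves": [[[-0.0069,0,-0.0046],[0,0,0],1],[[-0.0071,0,-0.0041],[0,0,0],1],[[-0.0074,0,-0.0037],[0,0,0],1],[[-0.0076,0,-0.0033],[0,0,0],1],[[-0.0078,0,-0.0028],[0,0,0],1],[[-0.0079,0,-0.0023],[0,0,0],1],[[-0.0081,0,-0.0018],[0,0,0],1],[[-0.0081,0,-0.0014],[0,0,0],1]]}'
python3 -m inch '{"moves": [[[-0.0082,0,-0.0009],[0,0,0],1],[[-0.0083,0,-0.0004],[0,0,0],1],[[-0.0083,0,0.0001],[0,0,0],1],[[-0.0082,0,0.0006],[0,0,0],1],[[-0.0082,0,0.0011],[0,0,0],1],[[-0.0081,0,0.0016],[0,0,0],1],[[-0.008,0,0.0021],[0,0,0],1],[[-0.0078,0,0.0026],[0,0,0],1]]}'
python3 -m inch '{"moves": [[[0,0,0],[0,0,0],1],[[0,0,0],[0,0,0],1],[[0,0,0],[0,0,0],1],[[0,0,0],[0,0,0],1],[[0,0,0],[0,0,0],1],[[0,0,0],[0,0,0],1],[[0,0,0],[0,0,0],1],[[0,0,0],[0,0,0],1]]}'
```

```text
time: 27.83
ee_pos: [629.7, -19.7, 187.1]
orientation: [0.215, 3.133, -0.0]
force: [-4.3, -1.7, 1.1]
opening: 26.1
finger_force: 49.9
time: 28.5
ee_pos: [694.6, -28.6, 180.0]
orientation: [0.215, 3.132, -0.0]
force: [-1.9, -2.6, 5.1]
opening: 26.2
finger_force: 50.7
time: 29.17
ee_pos: [693.9, -28.5, 180.2]
orientation: [0.215, 3.132, -0.0]
force: [1.6, -2.8, 6.1]
opening: 26.3
finger_force: 50.7
```

```bash
python3 -m inch '{"moves": [[[0,0,0],[0,0,0],0.2],[[0,0,0],[0,0,0],-1],[[0,0,0],[0,0,0],-1],[[0,0,0],[0,0,0],-1],[[0,0,0],[0,0,0],-1],[[0,0,-0.02],[0,0,0],-1],[[0,0,-0.035],[0,0,0],-1],[[0,0,-0.035],[0,0,0],-1]]}'
python3 - <<'E'
from h import *
st()
p=imaging.grab_frame("side");W=cloud(p)
cv2.imwrite("pics/s2.png",p["frame"][:,:,::-1])
go([520,-285,250],189.5,16)
E
```

```text
time: 29.83
ee_pos: [692.4, -28.3, 269.5]
orientation: [-0.214, -3.132, -0.0]
force: [0.6, 0.2, 0.3]
opening: 85.3
finger_force: 0.0
t 29.83 pos [692.4 -28.3 269.5] yaw 172.17 tilt 0.16 F [0.6 0.2 0.3] open 85.3 ff 0.0 j7 1.22
n 16 shift [0.011, -0.0161, 0.0017] turn [0.0, 0.0005, -0.0189] mm/row 19.6 deg/row 1.1
```

View pics/s2.png

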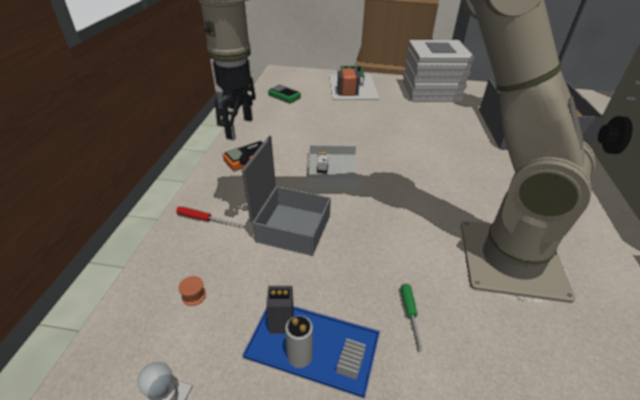

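The side view shows the lid standing upright at (262,175), the box open at (292,218), both tall parts on the tray at (280,305) and (298,340), and the relay in the rack at (322,162). On to the relay.

```bash
python3 -m inch '{"moves": [[[0.011,-0.0161,0],[0,0,-0.0189],-1],[[0.011,-0.0161,0],[0,0,-0.0189],-1],[[0.011,-0.0161,0],[0,0,-0.0189],-1],[[0.011,-0.0161,0],[0,0,-0.0189],-1],[[0.011,-0.0161,0],[0,0,-0.0189],-1],[[0.011,-0.0161,0],[0,0,-0.0189],-1],[[0.011,-0.0161,0],[0,0,-0.0189],-1],[[0.011,-0.0161,0],[0,0,-0.0189],-1]]}' >/dev/null
python3 -m inch '{"moves": [[[0.011,-0.0161,0.01],[0,0,-0.0189],-1],[[0.011,-0.0161,0.01],[0,0,-0.0189],-1],[[0.011,-0.0161,0.02],[0,0,-0.0189],-1],[[0.011,-0.0161,0.02],[0,0,-0.0189],-1],[[0.011,-0.0161,0.02],[0,0,-0.0189],-1],[[0.011,-0.0161,0.02],[0,0,-0.0189],-1],[[0.011,-0.0161,0],[0,0,-0.0189],-1],[[0.011,-0.0161,0],[0,0,-0.0189],-1]]}'
python3 look.py w9 >/dev/null
python3 look.py w9 relay rack
python3 - <<'E'
from h import *
p=imaging.grab_frame("wrist");W=cloud(p)
for pr,at,w in obj(p,W,"relay")[:1]:
    w=w[~np.isnan(w[:,0])]; t=w[(w[:,2]>48)&(w[:,2]<54)][:,:2].astype(np.float32)
    c=np.median(t,0); t=t[np.hypot(*(t-c).T)<28]
    print(cv2.minAreaRect(t))
E
```

```text
time: 31.22
ee_pos: [517.8, -286.1, 168.1]
orientation: [0.261, -3.129, -0.002]
force: [0.3, -0.3, 1.1]
opening: 85.3
finger_force: 0.0
t 31.27 pos [ 516.1 -291.   168.6] yaw -170.65 tilt 0.14 F [-1.1 -4.5  0.1] open 85.3 ff 0.0 j7 1.99
t 31.32 pos [ 517.1 -289.4  168.9] yaw -170.77 tilt 0.10 F [-0.2 -0.3  0.3] open 85.9 ff 0.0 j7 1.99
relay 0.95 [318. 209.] 1452 p1 [ 516.4 -305.4   47.7] p99 [ 545.9 -270.2   52.3] mean [ 530.8 -287.9   50.4] rect [ 531.4 -287.7] [29.6 36. ] 3.7
rack 0.7 [308. 169.] 27795 p1 [ 411.7 -400.7   34.6] p99 [ 589.1 -195.5   41. ] mean [ 519.9 -293.2   38.7] rect [ 500.9 -297.2] [159.9 191.1] 8.8
((531.5535278320312, -287.68994140625), (30.285425186157227, 35.745567321777344), 3.5197551250457764)
```

View pics/w9.png

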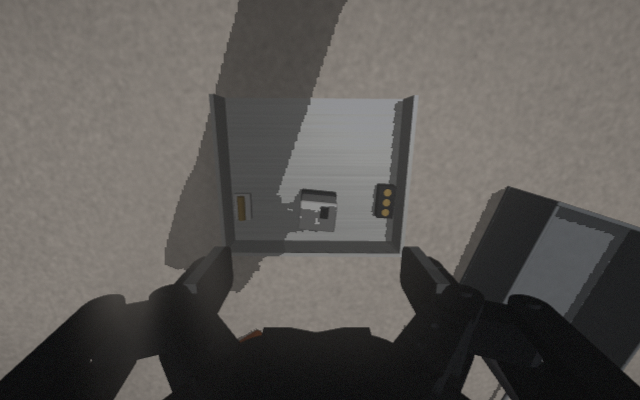

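```bash
python3 -c "
from h import *
st();go([532.5,-287.2,60],183.5,7)"
```

```text
t 31.52 pos [ 519.8 -284.5  169.8] yaw -170.44 tilt 0.04 F [-0.7  0.6  0.7] open 85.4 ff 0.0 j7 1.99
n 7 shift [-0.0018, -0.0006, 0.0157] turn [0.0, 0.0001, 0.0151] mm/row 15.8 deg/row 0.9
```

```bash
python3 -m inch '{"moves": [[[-0.0019,-0.0004,0.0157],[0,0,0.0151],-1],[[-0.0019,-0.0004,0.0157],[0,0,0.0151],-1],[[-0.0019,-0.0004,0.0157],[0,0,0.0151],-1],[[-0.0019,-0.0004,0.0157],[0,0,0.0151],-1],[[-0.0019,-0.0004,0.0157],[0,0,0.0151],-1],[[-0.0019,-0.0004,0.0157],[0,0,0.0151],-1],[[-0.0019,-0.0004,0.0157],[0,0,0.0151],-1],[[0,0,0],[0,0,0],-1]]}' >/dev/null
python3 -m inch '{"moves": [[[0,0,0],[0,0,0],-1],[[0,0,0],[0,0,0],-1],[[0,0,0],[0,0,0],-1],[[0,0,0],[0,0,0],-1],[[0,0,0],[0,0,0],-1],[[0,0,0],[0,0,0],-1],[[0,0,0],[0,0,0],-1],[[0,0,0],[0,0,0],-1]]}'
python3 -c "
from h import *
st();go([532.5,-287.2,24],183.5,4)"
```

```text
time: 32.85
ee_pos: [532.6, -287.0, 59.9]
orientation: [-0.094, 3.14, -0.0]
force: [-1.5, 0.6, -0.6]
opening: 85.6
finger_force: 0.0
t 32.85 pos [ 532.6 -287.    59.9] yaw -176.58 tilt 0.01 F [-1.5  0.6 -0.6] open 85.6 ff 0.0 j7 1.82
n 4 shift [0.0, -0.0001, 0.009] turn [-0.0, 0.0, -0.0003] mm/row 9.0 deg/row 0.0
```

```bash
python3 -m inch '{"moves": [[[0,0,0.01],[0,0,0],-1],[[0,0,0.014],[0,0,0],-1],[[0,0,0.01],[0,0,0],-1],[[0,0,0.002],[0,0,0],-1],[[0,0,0],[0,0,0],-0.5],[[0,0,0],[0,0,0],0],[[0,0,0],[0,0,0],0.3],[[0,0,0],[0,0,0],0.4]]}' 
python3 -m inch '{"moves": [[[0,0,0],[0,0,0],1],[[0,0,0],[0,0,0],1],[[0,0,0],[0,0,0],1],[[0,0,0],[0,0,0],1],[[0,0,0],[0,0,0],1],[[0,0,0],[0,0,0],1],[[0,0,0],[0,0,0],1],[[0,0,0],[0,0,0],1]]}' 35
python3 -m inch '{"moves": [[[0,0,-0.01],[0,0,0],1],[[0,0,-0.02],[0,0,0],1],[[0,0,-0.03],[0,0,0],1],[[0,0,-0.03],[0,0,0],1],[[0,0,-0.03],[0,0,0],1],[[0,0,-0.02],[0,0,0],1],[[0,0,-0.01],[0,0,0],1],[[0,0,0],[0,0,0],1]]}'
python3 -c "
from h import *
st();go([548,-8,174],172.1,16)"
```

```text
time: 33.52
ee_pos: [533.0, -287.1, 24.3]
orientation: [-0.094, 3.139, -0.001]
force: [-0.2, 0.5, -0.6]
opening: 39.0
finger_force: 0.0
time: 34.18
ee_pos: [533.1, -287.1, 24.4]
orientation: [-0.094, 3.139, -0.001]
force: [-0.4, -0.2, 5.7]
opening: 35.4
finger_force: 36.4
time: 34.85
ee_pos: [533.5, -287.2, 176.1]
orientation: [-0.094, 3.137, -0.003]
force: [-0.5, 0.4, -1.3]
opening: 35.6
finger_force: 35.6
t 34.85 pos [ 533.5 -287.2  176.1] yaw -176.58 tilt 0.20 F [-0.5  0.4 -1.3] open 35.6 ff 35.6 j7 1.87
n 16 shift [-0.0003, 0.0175, 0.0001] turn [-0.0001, 0.0002, 0.0123] mm/row 17.5 deg/row 0.7
```

```bash
python3 -m inch '{"moves": [[[-0.0003,0.0175,0],[0,0,0.0123],1],[[-0.0003,0.0175,0],[0,0,0.0123],1],[[-0.0003,0.0175,0],[0,0,0.0123],1],[[-0.0003,0.0175,0],[0,0,0.0123],1],[[-0.0003,0.0175,0],[0,0,0.0123],1],[[-0.0003,0.0175,0],[0,0,0.0123],1],[[-0.0003,0.0175,0],[0,0,0.0123],1],[[-0.0003,0.0175,0],[0,0,0.0123],1]]}' >/dev/null
python3 -m inch '{"moves": [[[-0.0003,0.0175,0],[0,0,0.0123],1],[[-0.0003,0.0175,0],[0,0,0.0123],1],[[-0.0003,0.0175,0],[0,0,0.0123],1],[[-0.0003,0.0175,0],[0,0,0.0123],1],[[-0.0003,0.0175,0],[0,0,0.0123],1],[[-0.0003,0.0175,0],[0,0,0.0123],1],[[-0.0003,0.0175,0],[0,0,0.0123],1],[[-0.0003,0.0175,0],[0,0,0.0123],1]]}' >/dev/null
python3 -m inch '{"moves": [[[0,0,0],[0,0,0],1],[[0,0,0.01],[0,0,0],1],[[0,0,0.01],[0,0,0],1],[[0,0,0.01],[0,0,0],1],[[0,0,0],[0,0,0],1],[[0,0,0],[0,0,0],1],[[0,0,0],[0,0,0],1],[[0,0,0],[0,0,0],1]]}'
```

```text
time: 36.85
ee_pos: [546.8, -7.9, 144.1]
orientation: [0.215, 3.134, -0.0]
force: [0.1, 0.4, -1.0]
opening: 35.4
finger_force: 35.6
```

```bash
python3 -m inch '{"moves": [[[0,0,0.012],[0,0,0],1],[[0,0,0.022],[0,0,0],1],[[0,0,0.024],[0,0,0],1],[[0,0,0.024],[0,0,0],1],[[0,0,0.022],[0,0,0],1],[[0,0,0.012],[0,0,0],1],[[0,0,0.003],[0,0,0],1],[[0,0,0],[0,0,0],1]]}'
python3 -m inch '{"moves": [[[0,0,0],[0,0,0],1],[[0,0,0],[0,0,0],1],[[0,0,0.0005],[0,0,0],1],[[0,0,0.0005],[0,0,0],1],[[0,0,0],[0,0,0],1],[[0,0,0],[0,0,0],1],[[0,0,0],[0,0,0],1],[[0,0,0],[0,0,0],1]]}'
python3 -m inch '{"moves": [[[0,0,0.0005],[0,0,0],1],[[0,0,0.0005],[0,0,0],1],[[0,0,0],[0,0,0],1],[[0,0,0],[0,0,0],1],[[0,0,0],[0,0,0],1],[[0,0,0],[0,0,0],1],[[0,0,0],[0,0,0],1],[[0,0,0],[0,0,0],1]]}'
```

```text
time: 37.52
ee_pos: [546.2, -7.5, 24.3]
orientation: [-0.215, -3.133, -0.0]
force: [-0.3, -0.2, -0.4]
opening: 35.6
finger_force: 35.7
time: 38.18
ee_pos: [546.5, -7.7, 23.8]
orientation: [0.215, 3.134, -0.0]
force: [-0.3, 0.1, -0.5]
opening: 35.4
finger_force: 35.7
time: 38.85
ee_pos: [546.5, -7.7, 22.7]
orientation: [0.215, 3.134, -0.0]
force: [-0.2, 0.7, -0.7]
opening: 35.5
finger_force: 35.7
```

```bash
python3 -m inch '{"moves": [[[0,0,0.0005],[0,0,0],1],[[0,0,0],[0,0,0],1],[[0,0,0],[0,0,0],1],[[0,0,0],[0,0,0],1],[[0,0,0],[0,0,0],1],[[0,0,0],[0,0,0],1],[[0,0,0],[0,0,0],1],[[0,0,0],[0,0,0],1]]}'
python3 -m inch '{"moves": [[[0,0,0],[0,0,0],0.6],[[0,0,0],[0,0,0],0.2],[[0,0,0],[0,0,0],-0.2],[[0,0,0],[0,0,0],-0.4],[[0,0,0],[0,0,0],-0.4],[[0,0,0],[0,0,0],-0.4],[[0,0,0],[0,0,0],-0.4],[[0,0,0],[0,0,0],-0.4]]}'
python3 -m inch '{"moves": [[[0,0,-0.01],[0,0,0],-0.4],[[0,0,-0.025],[0,0,0],-0.4],[[0,0,-0.035],[0,0,0],-0.4],[[0,0,-0.035],[0,0,0],-0.4],[[0,0,-0.035],[0,0,0],-0.6],[[0,0,-0.035],[0,0,0],-1],[[0,0,-0.035],[0,0,0],-1],[[0,0,-0.035],[0,0,0],-1]]}'
python3 - <<'E'
from h import *
st();p=imaging.grab_frame("wrist");W=cloud(p)
cv2.imwrite("pics/w10.png",p["frame"][:,:,::-1])
for pr,at,w in obj(p,W,"relay")[:1]:
    w=w[~np.isnan(w[:,0])]; print(pr,at,np.percentile(w,[2,98],axis=0))
go([693.9,-28.5,270],172.15,8)
E
```

```text
time: 39.52
ee_pos: [546.6, -7.7, 22.4]
orientation: [0.215, 3.134, -0.0]
force: [-1.5, -0.2, 4.8]
opening: 35.1
finger_force: 36.2
time: 40.18
ee_pos: [546.5, -7.6, 22.1]
orientation: [-0.215, -3.134, 0.0]
force: [0.2, 0.0, -0.5]
opening: 59.6
finger_force: 0.0
time: 40.85
ee_pos: [546.0, -7.3, 269.9]
orientation: [0.214, 3.133, -0.0]
force: [-0.0, -0.1, 0.2]
opening: 85.4
finger_force: 0.0
t 40.85 pos [546.   -7.3 269.9] yaw 172.19 tilt 0.05 F [-0.  -0.1  0.2] open 85.4 ff 0.0 j7 1.25
0.74 [316. 176.] [[527.5 -25.3   3.5]
 [559.4  11.   49.9]]
n 8 shift [-0.0184, -0.0002, 0.0006] turn [0.0, 0.0011, 0.0001] mm/row 18.4 deg/row 0.1
```

View pics/w10.png

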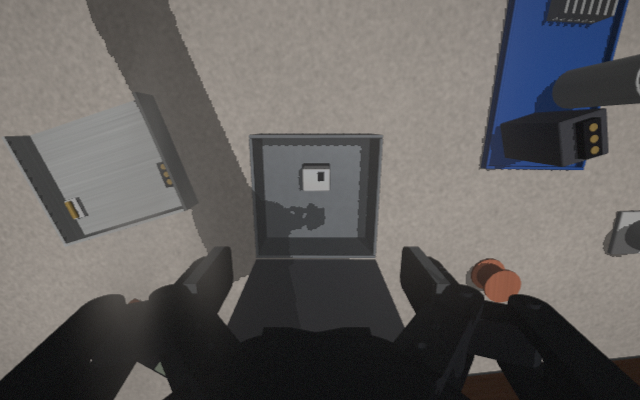

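The relay stands upright in the box at (316,177) and the lid stands open. I'll regrasp the knob the way I left it.

```bash
python3 -m inch '{"moves": [[[-0.0213,0,0],[0,0,0],-1],[[-0.0213,0,0],[0,0,0],-1],[[-0.0213,0,0],[0,0,0],-1],[[-0.0213,0,0],[0,0,0],-1],[[-0.0213,0,0],[0,0,0],-1],[[-0.0213,0,0],[0,0,0],-1],[[-0.0213,0,0],[0,0,0],-1],[[0,0,0],[0,0,0],-1]]}' >/dev/null
python3 -m inch '{"moves": [[[0,0,0],[0,0,0],-1],[[0,0,0],[0,0,0],-1],[[0,0,0],[0,0,0],-1],[[0,0,0],[0,0,0],-1],[[0,0,0],[0,0,0],-1],[[0,0,0],[0,0,0],-1],[[0,0,0],[0,0,0],-1],[[0,0,0],[0,0,0],-1]]}' 
python3 -c "
from h import *
st();go([693.9,-28.5,180.2],172.15,6)
ph=np.linspace(1.919,.319,33); print('dx',(np.diff(137*np.cos(ph))),'dz',(np.diff(-137*np.sin(ph))))"
```

```text
time: 42.28
ee_pos: [694.1, -28.1, 267.4]
orientation: [0.215, 3.134, -0.0]
force: [0.3, 0.6, -0.5]
opening: 85.5
finger_force: 0.0
t 42.28 pos [694.1 -28.1 267.4] yaw 172.15 tilt 0.01 F [ 0.3  0.6 -0.5] open 85.5 ff 0.0 j7 1.20
n 6 shift [0.0, -0.0001, 0.0145] turn [-0.0, 0.0, -0.0] mm/row 14.5 deg/row 0.0
dx [6.5 6.6 6.7 6.7 6.8 6.8 6.8 6.8 6.8 6.8 6.7 6.7 6.6 6.5 6.4 6.2 6.1 5.9
 5.7 5.5 5.3 5.1 4.9 4.6 4.4 4.1 3.8 3.5 3.2 2.9 2.6 2.3] dz [-2.2 -1.8 -1.5 -1.2 -0.8 -0.5 -0.2  0.2  0.5  0.9  1.2  1.5  1.9  2.2
  2.5  2.8  3.1  3.4  3.7  4.   4.3  4.6  4.8  5.   5.3  5.5  5.7  5.9
  6.   6.2  6.3  6.4]
```

```bash
python3 -m inch '{"moves": [[[0,0,0.015],[0,0,0],-1],[[0,0,0.02],[0,0,0],-1],[[0,0,0.02],[0,0,0],-1],[[0,0,0.02],[0,0,0],-1],[[0,0,0.01],[0,0,0],-1],[[0,0,0.0022],[0,0,0],-1],[[0,0,0],[0,0,0],0],[[0,0,0],[0,0,0],0.3]]}' >/dev/null
python3 -m inch '{"moves": [[[0,0,0],[0,0,0],1],[[0,0,0],[0,0,0],1],[[0,0,0],[0,0,0],1],[[0,0,0],[0,0,0],1],[[0,0,0],[0,0,0],1],[[0,0,0],[0,0,0],1],[[0,0,0],[0,0,0],1],[[0,0,0],[0,0,0],1]]}' 50
python3 -m inch '{"moves": [[[0.0065,0,-0.0022],[0,0,0],1],[[0.0066,0,-0.0018],[0,0,0],1],[[0.0067,0,-0.0015],[0,0,0],1],[[0.0067,0,-0.0012],[0,0,0],1],[[0.0068,0,-0.0008],[0,0,0],1],[[0.0068,0,-0.0005],[0,0,0],1],[[0.0068,0,-0.0002],[0,0,0],1],[[0.0068,0,0.0002],[0,0,0],1]]}'
python3 -m inch '{"moves": [[[0.0068,0,0.0005],[0,0,0],1],[[0.0068,0,0.0009],[0,0,0],1],[[0.0067,0,0.0012],[0,0,0],1],[[0.0067,0,0.0015],[0,0,0],1],[[0.0066,0,0.0019],[0,0,0],1],[[0.0065,0,0.0022],[0,0,0],1],[[0.0064,0,0.0025],[0,0,0],1],[[0.0062,0,0.0028],[0,0,0],1]]}'
```

```text
time: 43.62
ee_pos: [694.8, -28.7, 181.1]
orientation: [0.216, 3.132, -0.001]
force: [0.1, -2.0, 6.2]
opening: 26.4
finger_force: 49.2
time: 44.28
ee_pos: [640.7, -21.2, 188.5]
orientation: [0.216, 3.133, -0.001]
force: [2.9, -4.4, 4.4]
opening: 25.8
finger_force: 49.7
time: 44.95
ee_pos: [587.8, -13.8, 174.1]
orientation: [-0.216, -3.133, 0.001]
force: [1.2, -5.1, 1.2]
opening: 26.2
finger_force: 49.6
```

```bash
python3 -m inch '{"moves": [[[0.0061,0,0.0031],[0,0,0],1],[[0.0059,0,0.0034],[0,0,0],1],[[0.0057,0,0.0037],[0,0,0],1],[[0.0055,0,0.004],[0,0,0],1],[[0.0053,0,0.0043],[0,0,0],1],[[0.0051,0,0.0046],[0,0,0],1],[[0.0049,0,0.0048],[0,0,0],1],[[0.0046,0,0.005],[0,0,0],1]]}'
python3 -m inch '{"moves": [[[0.0044,0,0.0053],[0,0,0],1],[[0.0041,0,0.0055],[0,0,0],1],[[0.0038,0,0.0057],[0,0,0],1],[[0.0035,0,0.0059],[0,0,0],1],[[0.0032,0,0.006],[0,0,0],1],[[0.0029,0,0.0062],[0,0,0],1],[[0.0013,0,0.0031],[0,0,0],1],[[0,0,0],[0,0,0],1]]}'
```

```text
time: 45.62
ee_pos: [545.0, -7.9, 140.8]
orientation: [-0.216, -3.133, 0.001]
force: [2.5, -5.1, 0.5]
opening: 25.7
finger_force: 49.4
time: 46.28
ee_pos: [521.7, -4.7, 102.6]
orientation: [-0.215, -3.132, 0.001]
force: [1.7, -6.0, -0.6]
opening: 25.9
finger_force: 49.3
```

```bash
python3 -m inch '{"moves": [[[0.0012,0,0.003],[0,0,0],1],[[0.0011,0,0.003],[0,0,0],1],[[0.0007,0,0.002],[0,0,0],1],[[0.0003,0,0.001],[0,0,0],1],[[0,0,0.001],[0,0,0],1],[[0,0,0],[0,0,0],1],[[0,0,0],[0,0,0],1],[[0,0,0],[0,0,0],1]]}'
```

```text
time: 46.95
ee_pos: [518.9, -4.3, 94.4]
orientation: [-0.215, -3.133, 0.002]
force: [-5.7, -5.5, 16.7]
opening: 25.8
finger_force: 50.9
```

```bash
python3 -m inch '{"moves": [[[0,0,0.0005],[0,0,0],1],[[0,0,0.0005],[0,0,0],1],[[0,0,0],[0,0,0],1],[[0,0,0],[0,0,0],1],[[0,0,0],[0,0,0],1],[[0,0,0],[0,0,0],1],[[0,0,0],[0,0,0],1],[[0,0,0],[0,0,0],1]]}'
python3 -m inch '{"moves": [[[0,0,0],[0,0,0],0.3],[[0,0,0],[0,0,0],0],[[0,0,0],[0,0,0],-1],[[0,0,0],[0,0,0],-1],[[0,0,0],[0,0,0],-1],[[0,0,0],[0,0,0],-1],[[0,0,0],[0,0,0],-1],[[0,0,-0.01],[0,0,0],-1]]}'
python3 -m inch '{"moves": [[[0,0,-0.02],[0,0,0],-1],[[0,0,-0.03],[0,0,0],-1],[[0,0,-0.03],[0,0,0],-1],[[0,0,-0.03],[0,0,0],-1],[[0,0,-0.03],[0,0,0],-1],[[0,0,-0.02],[0,0,0],-1],[[0,0,0],[0,0,0],-1],[[0,0,0],[0,0,0],-1]]}' >/dev/null
python3 - <<'E'
from h import *
st()
for n in("wrist","top","side"):
    p=imaging.grab_frame(n);W=cloud(p)
    for pr,at,w in obj(p,W,"lid")[:1]:
        w=w[~np.isnan(w[:,0])];z=w[:,2]
        m=(z>70)&(z<86); 
        c=np.linalg.lstsq(np.c_[w[m][:,:2]-[567,-11],np.ones(m.sum())],z[m],rcond=None)[0]
        u=np.array([.9905,-.1374])
        print(n,pr,"slope along box x",-c[:2]@u,"along y",c[:2]@[.1374,.9905],"z mid",c[2],"knob top",z.max())
go([478.4,348.9,252],99.5,24)
E
```

```text
time: 47.62
ee_pos: [518.9, -4.3, 94.2]
orientation: [-0.215, -3.133, 0.003]
force: [-11.3, -6.1, 27.7]
opening: 25.7
finger_force: 51.9
time: 48.28
ee_pos: [518.7, -4.0, 101.6]
orientation: [-0.215, -3.131, -0.0]
force: [0.1, -0.4, 0.1]
opening: 85.6
finger_force: 0.0
t 48.95 pos [520.3  -3.8 264.4] yaw 172.16 tilt 0.15 F [-0.3  0.6 -1.3] open 85.7 ff 0.0 j7 1.27
wrist 0.61 slope along box x -0.0010418749265635387 along y 0.00047605128010046074 z mid 77.8847091708015 knob top 123.35582504839718
side 0.7 slope along box x -0.000316168958048508 along y -0.001613630462464934 z mid 77.44418392455239 knob top 122.9003199664602
n 24 shift [0.012, 0.0103, 0.0004] turn [-0.0, -0.0001, 0.0528] mm/row 15.8 deg/row 3.0
```

The lid is shut: slope is about 0 and pressing it gave firm contact. Going back for the capacitor.

```bash
python3 -m inch '{"moves": [[[0.018,0.0155,0],[0,0,0.0792],-1],[[0.018,0.0155,0],[0,0,0.0792],-1],[[0.018,0.0155,0],[0,0,0.0792],-1],[[0.018,0.0155,0],[0,0,0.0792],-1],[[0.018,0.0155,0],[0,0,0.0792],-1],[[0.018,0.0155,0],[0,0,0.0792],-1],[[0.018,0.0155,0],[0,0,0.0792],-1],[[0.018,0.0155,0],[0,0,0.0792],-1]]}' >/dev/null
python3 -m inch '{"moves": [[[0.018,0.0155,0],[0,0,0.0792],-1],[[0.018,0.0155,0],[0,0,0.0792],-1],[[0.018,0.0155,0],[0,0,0.0792],-1],[[0.018,0.0155,0],[0,0,0.0792],-1],[[0.018,0.0155,0],[0,0,0.0792],-1],[[0.018,0.0155,0],[0,0,0.0792],-1],[[0.018,0.0155,0],[0,0,0.0792],-1],[[0.018,0.0155,0],[0,0,0.0792],-1]]}' >/dev/null
python3 -m inch '{"moves": [[[0,0,0],[0,0,0],-1],[[0,0,0],[0,0,0],-1],[[0,0,0],[0,0,0],-1],[[0,0,0],[0,0,0],-1],[[0,0,0],[0,0,0],-1],[[0,0,0],[0,0,0],-1],[[0,0,0],[0,0,0],-1],[[0,0,0],[0,0,0],-1]]}' >/dev/null
python3 look.py w11 capacitor; python3 -c "
from h import *
st();go([478.4,348.9,155],99.5,7)"
```

```text
t 51.25 pos [474.3 347.9 263.1] yaw 99.52 tilt 0.03 F [0.3 0.4 0.2] open 85.3 ff 0.0 j7 -0.77
t 51.30 pos [474.2 348.  263. ] yaw 99.53 tilt 0.02 F [-0.8  0.7 -0.1] open 85.4 ff 0.0 j7 -0.77
capacitor 0.59 [320. 186.] 1937 p1 [464.7 338.5 115. ] p99 [489.9 358.9 120.1] mean [477.1 349.  118.4] rect [477.2 348.8] [ 9.6 29.2] 56.5
capacitor 0.59 [320. 186.] 1937 p1 [454.  325.8 106.2] p99 [500.4 372.3 112.6] mean [476.9 350.2 110.4] rect [477.1 348.9] [48.8 48.8] 54.3
t 51.35 pos [474.2 348.1 263. ] yaw 99.54 tilt 0.02 F [ 0.4 -0.6  0.2] open 85.6 ff 0.0 j7 -0.77
n 7 shift [0.0, 0.0006, 0.0154] turn [0.0, 0.0, 0.0001] mm/row 15.4 deg/row 0.0
```

```bash
python3 -m inch '{"moves": [[[0.0001,0.0043,0.014],[0,0,0],-1],[[0,0,0.024],[0,0,0],-1],[[0,0,0.024],[0,0,0],-1],[[0,0,0.024],[0,0,0],-1],[[0,0,0.014],[0,0,0],-1],[[0,0,0],[0,0,0],-1],[[0,0,0],[0,0,0],-1],[[0,0,0],[0,0,0],-1]]}' 
python3 -m inch '{"moves": [[[0,0,0.015],[0,0,0],-1],[[0,0,0.025],[0,0,0],-1],[[0,0,0.025],[0,0,0],-1],[[0,0,0.02],[0,0,0],-1],[[0,0,0.013],[0,0,0],-1],[[0,0,0.0025],[0,0,0],-1],[[0,0,0],[0,0,0],-1],[[0,0,0],[0,0,0],-1]]}' 
python3 -m inch '{"moves": [[[0,0,0],[0,0,0],-0.5],[[0,0,0],[0,0,0],0],[[0,0,0],[0,0,0],0.3],[[0,0,0],[0,0,0],1],[[0,0,0],[0,0,0],1],[[0,0,0],[0,0,0],1],[[0,0,0],[0,0,0],1],[[0,0,0],[0,0,0],1]]}' 50
```

```text
time: 52.02
ee_pos: [478.9, 349.7, 164.2]
orientation: [2.029, 2.398, 0.003]
force: [-0.2, 0.4, 0.7]
opening: 85.7
finger_force: 0.0
time: 52.68
ee_pos: [479.1, 349.9, 64.0]
orientation: [2.029, 2.398, 0.003]
force: [0.1, -0.8, 0.2]
opening: 85.3
finger_force: 0.0
time: 53.35
ee_pos: [478.7, 349.5, 63.5]
orientation: [2.028, 2.398, 0.002]
force: [-1.7, -1.1, 5.4]
opening: 48.9
finger_force: 51.0
```

```bash
python3 -m inch '{"moves": [[[0,0,-0.012],[0,0,0],1],[[0,0,-0.024],[0,0,0],1],[[0,0,-0.03],[0,0,0],1],[[0,0,-0.03],[0,0,0],1],[[0,0,-0.03],[0,0,0],1],[[0,0,-0.03],[0,0,0],1],[[0,0,-0.024],[0,0,0],1],[[0,0,-0.01],[0,0,0],1]]}' 
python3 -m inch '{"moves": [[[-0.02,-0.0032,0],[0,0,0],1],[[-0.03,-0.0048,0],[0,0,0],1],[[-0.038,-0.0059,0],[0,0,0],1],[[-0.038,-0.0059,0],[0,0,0],1],[[-0.038,-0.0059,0],[0,0,0],1],[[-0.038,-0.0059,0],[0,0,0],1],[[-0.038,-0.0059,0],[0,0,0],1],[[-0.038,-0.0059,0],[0,0,0],1]]}' >/dev/null
python3 -m inch '{"moves": [[[-0.038,-0.0059,0],[0,0,0],1],[[-0.038,-0.0059,0],[0,0,0],1],[[-0.038,-0.0059,0],[0,0,0],1],[[-0.038,-0.0059,0],[0,0,0],1],[[-0.038,-0.0059,0],[0,0,0],1],[[-0.038,-0.0059,0],[0,0,0],1],[[-0.038,-0.0059,0],[0,0,0],1],[[-0.038,-0.0059,0],[0,0,0],1]]}' >/dev/null
python3 -m inch '{"moves": [[[-0.038,-0.0059,0],[0,0,0],1],[[-0.03,-0.0048,0],[0,0,0],1],[[-0.02,-0.0032,0],[0,0,0],1],[[-0.0148,-0.0022,0],[0,0,0],1],[[0,0,0.02],[0,0,0],1],[[0,0,0.03],[0,0,0],1],[[0,0,0.03],[0,0,0],1],[[0,0,0.02],[0,0,0],1]]}'
python3 -m inch '{"moves": [[[0,0,0],[0,0,0],1],[[0,0,0],[0,0,0],1],[[0,0,0],[0,0,0],1],[[0,0,0],[0,0,0],1],[[0,0,0],[0,0,0],1],[[0,0,0],[0,0,0],1],[[0,0,0],[0,0,0],1],[[0,0,0],[0,0,0],1]]}'
python3 -c "
from h import *
st();go([486.1,-343.9,68],99.5,1)"
```

```text
time: 54.02
ee_pos: [478.7, 350.1, 256.6]
orientation: [2.028, 2.398, 0.007]
force: [0.4, 0.7, -2.9]
opening: 49.1
finger_force: 52.8
time: 56.02
ee_pos: [485.8, -342.4, 149.3]
orientation: [-2.025, -2.397, -0.0]
force: [-0.6, 0.9, -3.8]
opening: 49.0
finger_force: 52.5
time: 56.68
ee_pos: [486.9, -344.0, 152.8]
orientation: [2.029, 2.398, -0.0]
force: [0.0, -0.3, -3.8]
opening: 49.1
finger_force: 52.9
t 56.68 pos [ 486.9 -344.   152.8] yaw 99.54 tilt 0.04 F [ 0.  -0.3 -3.8] open 49.1 ff 52.9 j7 0.56
n 1 shift [0.0003, -0.0008, 0.0848] turn [0.0004, 0.0005, 0.0008] mm/row 84.8 deg/row 0.1
```

```bash
python3 -m inch '{"moves": [[[0.0002,-0.0008,0.014],[0,0,0],1],[[0,0,0.022],[0,0,0],1],[[0,0,0.022],[0,0,0],1],[[0,0,0.016],[0,0,0],1],[[0,0,0.008],[0,0,0],1],[[0,0,0.003],[0,0,0],1],[[0,0,0],[0,0,0],1],[[0,0,0],[0,0,0],1]]}'
python3 -m inch '{"moves": [[[0,0,0],[0,0,0],1],[[0,0,0],[0,0,0],1],[[0,0,0],[0,0,0],1],[[0,0,0],[0,0,0],1],[[0,0,0.0005],[0,0,0],1],[[0,0,0],[0,0,0],1],[[0,0,0],[0,0,0],1],[[0,0,0],[0,0,0],1]]}'
```

```text
time: 57.35
ee_pos: [486.5, -344.1, 68.5]
orientation: [2.028, 2.398, 0.0]
force: [0.2, 0.1, -3.0]
opening: 48.9
finger_force: 52.9
time: 58.02
ee_pos: [485.9, -343.8, 66.9]
orientation: [-2.029, -2.399, 0.0]
force: [-0.0, 0.2, -3.0]
opening: 49.2
finger_force: 52.9
```

Position is within 0.3 mm. Creeping down to contact.

```bash
python3 -m inch '{"moves": [[[0,0,0.0005],[0,0,0],1],[[0,0,0.0005],[0,0,0],1],[[0,0,0],[0,0,0],1],[[0,0,0],[0,0,0],1],[[0,0,0],[0,0,0],1],[[0,0,0],[0,0,0],1],[[0,0,0],[0,0,0],1],[[0,0,0],[0,0,0],1]]}'
python3 -m inch '{"moves": [[[0,0,0.0005],[0,0,0],1],[[0,0,0],[0,0,0],1],[[0,0,0],[0,0,0],1],[[0,0,0],[0,0,0],1],[[0,0,0],[0,0,0],1],[[0,0,0],[0,0,0],1],[[0,0,0],[0,0,0],1],[[0,0,0],[0,0,0],1]]}'
```

```text
time: 58.68
ee_pos: [485.9, -343.8, 65.9]
orientation: [2.029, 2.399, -0.0]
force: [-0.9, -0.7, -2.3]
opening: 49.1
finger_force: 52.9
time: 59.35
ee_pos: [486.0, -343.9, 65.5]
orientation: [2.029, 2.398, -0.0]
force: [-0.8, -0.4, -0.3]
opening: 49.1
finger_force: 53.0
```

```bash
python3 -m inch '{"moves": [[[0,0,0.0004],[0,0,0],1],[[0,0,0],[0,0,0],1],[[0,0,0],[0,0,0],1],[[0,0,0],[0,0,0],0.3],[[0,0,0],[0,0,0],0],[[0,0,0],[0,0,0],-0.5],[[0,0,0],[0,0,0],-1],[[0,0,0],[0,0,0],-1]]}'
python3 -m inch '{"moves": [[[0,0,0],[0,0,0],-1],[[0,0,-0.01],[0,0,0],-1],[[0,0,-0.025],[0,0,0],-1],[[0,0,-0.035],[0,0,0],-1],[[0,0,-0.035],[0,0,0],-1],[[0,0,-0.02],[0,0,0],-1],[[0,0,0],[0,0,0],-1],[[0,0,0],[0,0,0],-1]]}' >/dev/null
python3 -m inch '{"moves": [[[0,0,0],[0,0,0],-1],[[0,0,0],[0,0,0],-1],[[0,0,0],[0,0,0],-1],[[0,0,0],[0,0,0],-1],[[0,0,0],[0,0,0],-1],[[0,0,0],[0,0,0],-1],[[0,0,0],[0,0,0],-1],[[0,0,0],[0,0,0],-1]]}' >/dev/null
python3 look.py w12 capacitor
python3 -c "
from h import *
st();go([531.2,284.4,190],99.5,18)"
```

```text
time: 60.02
ee_pos: [486.0, -343.8, 64.9]
orientation: [2.029, 2.399, 0.0]
force: [0.5, -0.2, -0.0]
opening: 83.0
finger_force: 0.0
t 61.35 pos [ 485.9 -343.8  189.9] yaw 99.55 tilt 0.00 F [ 0.4  0.3 -0.8] open 85.5 ff 0.0 j7 0.57
t 61.40 pos [ 486.  -343.8  190. ] yaw 99.55 tilt 0.00 F [-0.2 -0.3 -0.4] open 85.5 ff 0.0 j7 0.57
capacitor 0.66 [318. 202.] 3373 p1 [ 471.6 -354.4  117.2] p99 [ 497.1 -334.5  121.7] mean [ 484.2 -344.3  120.2] rect [ 484.6 -344.7] [10.1 29.8] 57.4
capacitor 0.66 [318. 202.] 3373 p1 [ 461.3 -367.4  108.4] p99 [ 507.6 -321.1  114.5] mean [ 484.3 -342.7  112.4] rect [ 484.5 -344.4] [49. 49.] 28.2
t 61.45 pos [ 485.9 -343.8  190. ] yaw 99.55 tilt 0.00 F [ 0.8 -0.5 -0.4] open 84.9 ff 0.0 j7 0.57
n 18 shift [0.034, 0.0083, 0.0] turn [0.0, 0.0, 0.0] mm/row 35.0 deg/row 0.0
```

```bash
python3 -m inch '{"moves": [[[0.02,0.0048,0],[0,0,0],-1],[[0.03,0.0073,0],[0,0,0],-1],[[0.038,0.0092,0],[0,0,0],-1],[[0.038,0.0092,0],[0,0,0],-1],[[0.038,0.0092,0],[0,0,0],-1],[[0.038,0.0092,0],[0,0,0],-1],[[0.038,0.0092,0],[0,0,0],-1],[[0.038,0.0092,0],[0,0,0],-1]]}' >/dev/null
python3 -m inch '{"moves": [[[0.038,0.0092,0],[0,0,0],-1],[[0.038,0.0092,0],[0,0,0],-1],[[0.038,0.0092,0],[0,0,0],-1],[[0.038,0.0092,0],[0,0,0],-1],[[0.038,0.0092,0],[0,0,0],-1],[[0.038,0.0092,0],[0,0,0],-1],[[0.038,0.0092,0],[0,0,0],-1],[[0.038,0.0092,0],[0,0,0],-1]]}' >/dev/null
python3 -m inch '{"moves": [[[0.02,0.0048,0],[0,0,0],-1],[[0.01,0.0024,0],[0,0,0],-1],[[0,0,0],[0,0,0],-1],[[0,0,0],[0,0,0],-1],[[0,0,0],[0,0,0],-1],[[0,0,0],[0,0,0],-1],[[0,0,0],[0,0,0],-1],[[0,0,0],[0,0,0],-1]]}'
python3 -m inch '{"moves": [[[0,0,0],[0,0,0],-1],[[0,0,0],[0,0,0],-1],[[0,0,0],[0,0,0],-1],[[0,0,0],[0,0,0],-1],[[0,0,0],[0,0,0],-1],[[0,0,0],[0,0,0],-1],[[0,0,0],[0,0,0],-1],[[0,0,0],[0,0,0],-1]]}'>/dev/null
python3 look.py w13 filter
python3 -c "
from h import *
st();go([531.2,284.4,62],99.5,1)"
```

```text
time: 63.45
ee_pos: [530.9, 283.1, 190.1]
orientation: [2.03, 2.396, -0.0]
force: [-0.0, -0.1, -0.4]
opening: 85.0
finger_force: 0.0
t 64.12 pos [530.5 284.3 189.9] yaw 99.55 tilt 0.01 F [-0.2 -1.1 -0.2] open 85.4 ff 0.0 j7 -0.64
t 64.17 pos [530.5 284.3 190. ] yaw 99.55 tilt 0.01 F [-0.1 -0.  -0.1] open 85.5 ff 0.0 j7 -0.64
filter 0.73 [320. 202.] 4033 p1 [510.1 272.9 111.7] p99 [549.1 294.5 115.5] mean [529.5 283.9 113.5] rect [529.6 283.5] [39.5 18.5] 9.6
filter 0.73 [320. 202.] 4033 p1 [503.6 257.7 101.1] p99 [556.3 310.3 106.4] mean [529.6 286.3 103.3] rect [529.8 283.6] [49.9 50.1] 9.9
t 64.22 pos [530.5 284.3 190. ] yaw 99.54 tilt 0.00 F [ 0.6 -0.2 -1.2] open 85.8 ff 0.0 j7 -0.64
n 1 shift [0.0, 0.0007, 0.128] turn [0.0, 0.0001, 0.0008] mm/row 128.0 deg/row 0.0
```

```bash
python3 -m inch '{"moves": [[[0,0.0007,0.014],[0,0,0],-1],[[0,0,0.025],[0,0,0],-1],[[0,0,0.027],[0,0,0],-1],[[0,0,0.027],[0,0,0],-1],[[0,0,0.022],[0,0,0],-1],[[0,0,0.011],[0,0,0],-1],[[0,0,0.0025],[0,0,0],-1],[[0,0,0],[0,0,0],-1]]}' 
python3 -m inch '{"moves": [[[0,0,0],[0,0,0],-1],[[0,0,0],[0,0,0],-0.5],[[0,0,0],[0,0,0],0],[[0,0,0],[0,0,0],0.3],[[0,0,0],[0,0,0],1],[[0,0,0],[0,0,0],1],[[0,0,0],[0,0,0],1],[[0,0,0],[0,0,0],1]]}' 50
python3 -m inch '{"moves": [[[0,0,0],[0,0,0],1],[[0,0,-0.012],[0,0,0],1],[[0,0,-0.024],[0,0,0],1],[[0,0,-0.034],[0,0,0],1],[[0,0,-0.036],[0,0,0],1],[[0,0,-0.036],[0,0,0],1],[[0,0,-0.034],[0,0,0],1],[[0,0,-0.014],[0,0,0],1]]}'
python3 -c "
from h import *
st();go([473.4,-256.9,252],99.5,16)"
```

```text
time: 64.88
ee_pos: [530.9, 284.4, 61.1]
orientation: [-2.028, -2.398, 0.001]
force: [0.2, 0.9, 0.8]
opening: 85.9
finger_force: 0.0
time: 65.55
ee_pos: [531.5, 284.6, 62.5]
orientation: [2.028, 2.398, 0.001]
force: [-3.4, -1.8, 6.1]
opening: 49.7
finger_force: 51.0
time: 66.22
ee_pos: [531.8, 285.5, 257.3]
orientation: [2.027, 2.397, 0.008]
force: [0.6, -0.0, -2.3]
opening: 49.2
finger_force: 52.9
t 66.22 pos [531.8 285.5 257.3] yaw 99.57 tilt 0.33 F [ 0.6 -0.  -2.3] open 49.2 ff 52.9 j7 -0.61
n 16 shift [-0.0328, -0.0092, 0.0003] turn [0.0003, -0.0001, 0.0001] mm/row 34.1 deg/row 0.0
```

```bash
python3 -m inch '{"moves": [[[-0.018,-0.005,0],[0,0,0],1],[[-0.018,-0.005,0],[0,0,0],1],[[-0.0374,-0.01045,0],[0,0,0],1],[[-0.0374,-0.01045,0],[0,0,0],1],[[-0.0374,-0.01045,0],[0,0,0],1],[[-0.0374,-0.01045,0],[0,0,0],1],[[-0.0374,-0.01045,0],[0,0,0],1],[[-0.0374,-0.01045,0],[0,0,0],1]]}' >/dev/null
python3 -m inch '{"moves": [[[-0.0374,-0.01045,0],[0,0,0],1],[[-0.0374,-0.01045,0],[0,0,0],1],[[-0.0374,-0.01045,0],[0,0,0],1],[[-0.0374,-0.01045,0],[0,0,0],1],[[-0.0374,-0.01045,0],[0,0,0],1],[[-0.0374,-0.01045,0],[0,0,0],1],[[-0.0198,-0.0055,0],[0,0,0],1],[[-0.0198,-0.0055,0],[0,0,0],1]]}' >/dev/null
python3 -m inch '{"moves": [[[0,0,0],[0,0,0],1],[[0,0,0.02],[0,0,0],1],[[0,0,0.03],[0,0,0],1],[[0,0,0.03],[0,0,0],1],[[0,0,0.02],[0,0,0],1],[[0,0,0],[0,0,0],1],[[0,0,0],[0,0,0],1],[[0,0,0],[0,0,0],1]]}'
python3 -m inch '{"moves": [[[0,0,0],[0,0,0],1],[[0,0,0],[0,0,0],1],[[0,0,0],[0,0,0],1],[[0,0,0],[0,0,0],1],[[0,0,0],[0,0,0],1],[[0,0,0],[0,0,0],1],[[0,0,0],[0,0,0],1],[[0,0,0],[0,0,0],1]]}'
python3 -c "
from h import *
st();go([473.4,-256.9,67],99.5,1)"
```

```text
time: 68.22
ee_pos: [474.7, -257.0, 153.4]
orientation: [2.027, 2.397, 0.001]
force: [0.5, -0.3, -2.1]
opening: 49.8
finger_force: 52.9
time: 68.88
ee_pos: [473.8, -257.1, 151.5]
orientation: [2.029, 2.399, 0.0]
force: [-0.1, 0.7, -3.7]
opening: 49.1
finger_force: 52.9
t 68.88 pos [ 473.8 -257.1  151.5] yaw 99.54 tilt 0.00 F [-0.1  0.7 -3.7] open 49.1 ff 52.9 j7 0.46
n 1 shift [0.0002, -0.0003, 0.0845] turn [0.0, 0.0, 0.0008] mm/row 84.5 deg/row 0.0
```

```bash
python3 -m inch '{"moves": [[[0.0002,-0.0003,0.014],[0,0,0],1],[[0,0,0.022],[0,0,0],1],[[0,0,0.022],[0,0,0],1],[[0,0,0.016],[0,0,0],1],[[0,0,0.008],[0,0,0],1],[[0,0,0.0025],[0,0,0],1],[[0,0,0],[0,0,0],1],[[0,0,0],[0,0,0],1]]}' >/dev/null
python3 -m inch '{"moves": [[[0,0,0],[0,0,0],1],[[0,0,0],[0,0,0],1],[[0,0,0.0005],[0,0,0],1],[[0,0,0.0005],[0,0,0],1],[[0,0,0],[0,0,0],1],[[0,0,0],[0,0,0],1],[[0,0,0],[0,0,0],1],[[0,0,0],[0,0,0],1]]}'
python3 -m inch '{"moves": [[[0,0,0.0005],[0,0,0],1],[[0,0,0.0005],[0,0,0],1],[[0,0,0],[0,0,0],1],[[0,0,0],[0,0,0],1],[[0,0,0],[0,0,0],1],[[0,0,0],[0,0,0],1],[[0,0,0],[0,0,0],1],[[0,0,0],[0,0,0],1]]}'
```

```text
time: 70.22
ee_pos: [473.4, -256.9, 66.0]
orientation: [2.029, 2.398, -0.0]
force: [-0.5, 0.7, -2.2]
opening: 49.6
finger_force: 53.0
time: 70.88
ee_pos: [473.4, -256.9, 65.0]
orientation: [2.029, 2.398, -0.0]
force: [-0.3, 0.2, -3.6]
opening: 49.5
finger_force: 53.0
```

```bash
python3 -m inch '{"moves": [[[0,0,0.0005],[0,0,0],1],[[0,0,0],[0,0,0],1],[[0,0,0],[0,0,0],1],[[0,0,0],[0,0,0],1],[[0,0,0],[0,0,0],1],[[0,0,0],[0,0,0],1],[[0,0,0],[0,0,0],1],[[0,0,0],[0,0,0],1]]}'
python3 -m inch '{"moves": [[[0,0,0.0005],[0,0,0],1],[[0,0,0],[0,0,0],1],[[0,0,0],[0,0,0],1],[[0,0,0],[0,0,0],1],[[0,0,0],[0,0,0],1],[[0,0,0],[0,0,0],1],[[0,0,0],[0,0,0],1],[[0,0,0],[0,0,0],1]]}'
```

```text
time: 71.55
ee_pos: [473.5, -256.9, 64.5]
orientation: [2.029, 2.399, -0.0]
force: [-0.1, 0.3, -2.3]
opening: 49.5
finger_force: 53.1
time: 72.22
ee_pos: [473.5, -257.0, 64.4]
orientation: [2.029, 2.398, -0.0]
force: [-3.9, 0.6, 5.9]
opening: 49.2
finger_force: 53.8
```

Contact. Release, rise, and inspect everything.

```bash
python3 -m inch '{"moves": [[[0,0,0],[0,0,0],0.3],[[0,0,0],[0,0,0],0],[[0,0,0],[0,0,0],-0.5],[[0,0,0],[0,0,0],-1],[[0,0,0],[0,0,0],-1],[[0,0,0],[0,0,0],-1],[[0,0,0],[0,0,0],-1],[[0,0,-0.01],[0,0,0],-1]]}' >/dev/null
python3 -m inch '{"moves": [[[0,0,-0.025],[0,0,0],-1],[[0,0,-0.03],[0,0,0],-1],[[0,0,-0.035],[0,0,0],-1],[[0,0,-0.025],[0,0,0],-1],[[0,0,-0.01],[0,0,0],-1],[[0,0,0],[0,0,0],-1],[[0,0,0],[0,0,0],-1],[[0,0,0],[0,0,0],-1]]}' >/dev/null
python3 -m inch '{"moves": [[[0,0,0],[0,0,0],-1],[[0,0,0],[0,0,0],-1],[[0,0,0],[0,0,0],-1],[[0,0,0],[0,0,0],-1],[[0,0,0],[0,0,0],-1],[[0,0,0],[0,0,0],-1],[[0,0,0],[0,0,0],-1],[[0,0,0],[0,0,0],-1]]}' >/dev/null
python3 look.py w14 filter capacitor
python3 -c "
from h import *
p=imaging.grab_frame('side'); cv2.imwrite('pics/s3.png',p['frame'][:,:,::-1])
W=cloud(p)
for pr,at,w in obj(p,W,'heatsink')[:1]: print(np.nanpercentile(w,[2,98],axis=0))"
```

```text
t 74.22 pos [ 473.4 -256.9  199. ] yaw 99.54 tilt 0.01 F [-0.9 -1.2  0.2] open 85.7 ff 0.0 j7 0.48
t 74.27 pos [ 473.4 -256.9  199.1] yaw 99.54 tilt 0.01 F [-0.6  0.3 -0.3] open 85.3 ff 0.0 j7 0.48
filter 0.8 [318. 200.] 3800 p1 [ 452.5 -268.3  113.4] p99 [ 491.2 -247.   117.5] mean [ 471.9 -257.4  115.5] rect [ 472.1 -257.6] [39.7 18.1] 9.9
filter 0.8 [318. 200.] 3800 p1 [ 445.7 -283.6  103.4] p99 [ 498.2 -231.3  108.7] mean [ 471.4 -255.2  105.4] rect [ 471.8 -257.7] [50.  49.3] 9.7
capacitor 0.91 [312. 280.] 3689 p1 [ 471.7 -354.5  116.4] p99 [ 497.1 -334.3  121.7] mean [ 484.2 -343.7  119.8] rect [ 484.5 -344.7] [10.1 30.3] 55.9
capacitor 0.91 [312. 280.] 3689 p1 [ 461.3 -365.5  106.8] p99 [ 507.7 -320.5  114.1] mean [ 484.  -340.4  112.1] rect [ 484.3 -343.9] [49.1 48.7] 9.0
[[357.4 316.4   5.5]
 [400.7 378.5  32. ]]
```

View pics/s3.png

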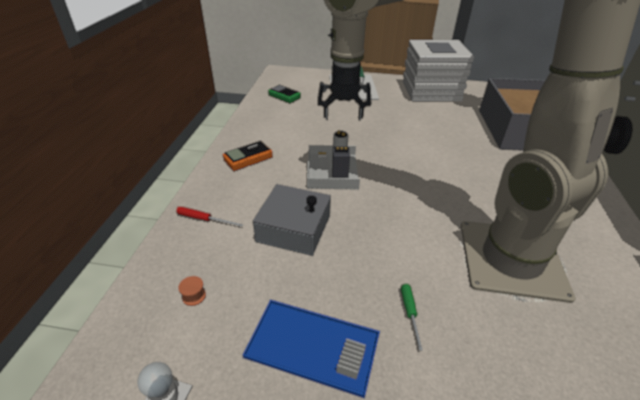

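The final side view shows the lid shut at (292,217). Both tall parts are back in the rack at (340,155), within about 0.3 mm of their start positions. The heat sink at (350,357) hasn't moved, and the gripper is clear of everything.

```bash
python3 -c "
from bench import close_job
print(close_job())"
```

```text
the job is handed in; nothing more can be done
None
```

The job is finished and handed in after about 74 s of robot time: the relay is upright in the shut test box, the capacitor and filter are back upright within about 0.5 mm of where they stood, and the heat sink has not moved.

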